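# Load the lock barrels and press in the stop block

### The job

Slide the two stout lock barrels, upright and in single file, through the flared mouth of the guide-rail tray into its lane, keeping them standing on the bench all the way (their pins are loose: do not lift or tip them). Then fit the long beech stop block, knob up, into the recess across the lane's mouth and press it down firmly, against its stiff pads, until its shoulders are flush with the top of the tray. Leave the shorter stop block, the slim barrel and the other things on the bench where they are.

Things in the scene. Friction and masses are not known exactly. Their poses are not given: they have to be found in the camera images.
- tray: dark steel guide-rail tray fixed to the bench, 22 mm high all over, 93 mm wide, open to the bench between its rails. Origin: on the bench under the recess centre. x runs along the lane, inwards from the mouth; y across; z up. Lane: 42 mm wide (y -21 to 21), x 13.5 mm to 95.5 mm (end stop). Recess across the mouth: x -13.5 to 13.5 mm, y -36.5 to 36.5 mm. Barrels enter along +x, over the recess.
- recess_top (a point): point on the tray's axis at the centre of the recess, at the height of the tray's top (22 mm above the bench); axes as the tray's
- lane_end (a point): middle of the end stop's inner face, at the tray's top height (tray x = 95.5 mm)
- mouth (a point): on the tray's axis at bench height, at the wide outer end of the mouth (tray x = -60 mm): two 22 mm high wings narrow from about 80 mm apart here to a 42 mm gap in the recess's 10 mm thick front wall (x -23.5 to -13.5 mm)
- pad (a joint): the two stiff black pads under the ends of the recess (y 22.5 to 34.5 mm each side; barrels pass between them): how far they are pressed down, in m. At 0 their top is 12 mm above the bench (a block laid on them stands 8 mm proud), at 0.008 it is 4 mm above it (block flush). About 8 N moves them; they stay where pushed.
- barrel_a: stout upright brass lock barrel, 36 mm diameter, 50 mm tall, key slot on top, 0.26 kg; origin at the centre of its underside, z up
- barrel_b: the second stout lock barrel, the same as barrel_a; either may go in first
- stop: the long beech stop block: a bar 24 mm (x) by 70 mm (y) by 18 mm high, with a grip knob on the middle of its top, 22 mm (x) by 16 mm (y) by 24 mm high (42 mm high in all), 40 g; origin at the centre of its underside. It fits the recess with its y along the tray's y (either way round), 1.5 mm play on every side.
- stop_top (a point): centre of the bar's upper face (18 mm above the stop's underside), at the foot of the knob: level with the tray's top when flush
- short_stop: bystander: the same shape as the stop but only 46 mm long (y); too short for this recess
- slim_barrel: bystander: slim upright brass barrel, 24 mm diameter, 60 mm tall
- bell: bystander: bronze counter bell, 76 mm diameter, 59 mm tall
- mallet: bystander: beech mallet lying down, head 52 mm diameter and 100 mm long, handle along its -x, about 270 mm in all
- wardrobe_key: bystander: brass key lying flat, about 95 mm long, origin at its bow, 6 mm thick
- key_ring: bystander: nickel key ring, 96 mm diameter, with three keys, lying flat, 6 mm thick
Not all that is in view belongs to the job. Leave any black or pink look-alike of the barrel_a alone. Leave any turquoise look-alike of the barrel_b alone.

How it is judged:
On the way, in this order (a step that is already met when the one before it is completed fails the run):
1. one stout barrel stands in the lane (((x of barrel_a in the frame of tray between 0.029 and 0.082 m and y of barrel_a in the frame of tray between -0.006 and 0.006 m and angle between barrel_a's own z axis and vertical below 0.1 rad and height (world z) of barrel_a below 0.004 m) or (x of barrel_b in the frame of tray between 0.029 and 0.082 m and y of barrel_b in the frame of tray between -0.006 and 0.006 m and angle between barrel_b's own z axis and vertical below 0.1 rad and height (world z) of barrel_b below 0.004 m))), for 0.1 s.
2. both stout barrels stand in the lane (x of barrel_a in the frame of tray between 0.029 and 0.082 m and y of barrel_a in the frame of tray between -0.006 and 0.006 m and angle between each of barrel_a, barrel_b's own z axis and vertical below 0.1 rad and height (world z) of each of barrel_a, barrel_b below 0.004 m and x of barrel_b in the frame of tray between 0.029 and 0.082 m and y of barrel_b in the frame of tray between -0.006 and 0.006 m), for 0.1 s.
3. the long stop block is pressed flush in the recess (horizontal distance between stop_top and recess_top below 0.004 m and z of stop_top in the frame of recess_top between -0.004 and 0.002 m and angle between stop's own z axis and vertical below 0.06 rad and angle between the y axis of stop and the y axis of tray, either way round below 0.08 rad), for 0.2 s.
At the end, for the whole second after the job is handed in: Both stout barrels stand upright (0.1 rad) on the bench in the lane, within 6 mm of its middle line; the long stop block lies in the recess, within 4 mm of its centre, aligned within 0.08 rad, level within 0.06 rad, its shoulders at most 2 mm above the tray's top; all at rest (all of step 2 and all of step 3 and linear speed of each of barrel_a, barrel_b, stop below 0.02 m/s); the robot touches nothing.
It fails at once if a stout barrel is lifted more than 15 mm off the bench or tipped more than 0.35 rad (height (world z) of any of barrel_a, barrel_b above 0.015 m or angle between any of barrel_a, barrel_b's own z axis and vertical above 0.35 rad).
It fails at once if a bystander is moved more than 30 mm (distance of any of short_stop, slim_barrel, bell, mallet, wardrobe_key, key_ring from where it was at the start of the episode above 0.03 m).
It also fails if it takes over 72 s, if anything falls off the work surface, if the arm or the gripper's body presses on something with over 40 N, if the wrist force passes 120 N, or if a joint passes its speed limit or range.

### The arm

A 7-joint arm with a two-finger parallel gripper is mounted at the origin on the work surface. World frame = base frame: x ahead of the robot, y to its left, z up, the work surface at z = 0. Lengths are in m, angles in rad, forces in N, time in s.
With the tool pointing down it reaches from about 0.4 to 0.85 m from the base axis. Payload 4.5 kg.
Tool frame: the origin (TCP) lies on the centre line of the jaws, within the pads' length; the fingertips stand 8 mm ahead of it and the grasp point (between the pads) lies 11 mm behind it; z points along the fingers, x is the direction in which the jaws open and shut, and the axes are right-handed (so a half turn about z gives the same grasp; the last joint's range is limited). The gripper opens to 88 mm and grips with 3 to 60 N. Pads are 18 mm wide; open, the fingers measure 123 mm over their backs; the gripper's body (75 mm by 187 mm) begins 45 mm behind the grasp point.
Start: joints at [-1.162, 0.689, -0.195, 1.565, 0.157, 0.902, -0.215], TCP at [0.229, 0.582, 0.247] pointing down, gripper open.
Joint ranges: [-3.01, 3.01], [-0.46, 2.08], [-1.47, 1.51], [0.13, 2.56], [-1, 4.14], [0.04, 2.09], [-2.66, 2.66]. Speed limits (rad/s): [2.57, 2.57, 3.14, 3.14, 3.14, 3.14, 3.14].

### API

Orientations are given as a unit quaternion [x, y, z, w].
In Python, from plant import r gives the robot as it stands.
- The arm moves only by the shell command python3 -m pendant 'ROWS' [FORCE]. ROWS is JSON, a list of rows, each a list of 3 entries, a list of its own where there are three numbers: the turn, a rotation vector about the tool's x, y, z in rad, then the shift along the tool's x, y, z in m, then the opening, from 0 (shut) to 1 (fully open). In form: [[[wx, wy, wz], [tx, ty, tz], claw], ...]. A call has 1 to 10 rows; each row is the pose to reach, as a shift and turn from the pose commanded when the call began, along the tool's axes at that moment; what a row does not reach only later rows make up. A row lasts 1/10 s, in which the tool goes at most 50 mm and 8.59 degrees, less where a joint would pass 70% of its speed; a pose out of reach is approached as far as the arm can. A call with a gripper value outside its range is refused whole. The fingers move at their own pace and stop on an object; FORCE is the grip in N (left out, the last holds). Time passes only in rows, so rows that repeat a pose let the fingers close. It gives the time, the measured TCP pose, the force and the opening at its end, in the units of the state.
- r.get_state(): the state, without advancing time (a new reading comes with each control period).
- r.snapshot(name): name is "side" or "top"; returns a dict with "image" (400x640x3 uint8, red, green, blue), "mtx" (3x3 intrinsics, pixels), "dist" ([k1, k2, p1, p2, k3] as OpenCV has them; the pictures are not rectified), "R" (3x3) and "t" (3): a world point X has camera coordinates R X + t. Camera axes: x right, y down, z forward; pixel columns grow to the right and rows downward; lengths in m; the calibration is good to about 2 mm. A picture is of the moment at which its call begins. There is no depth.
- r.finish_job(): hands the job in, once; it reports no verdict.
The state is a dict: "clock": time; "q": joint angles; "qd": joint speeds; "joint_torque": joint torques, N m; "tool_pos": TCP position; "eef_rot": TCP orientation; "contact_force": force on the tool from outside, world axes, zero at the start; "moment": the same for the moment, N m; "opening": opening from 0.0 (shut) to 1.0 (fully open).
Only numpy, scipy, OpenCV 4.12 (cv2) and the standard library are available. Lean on these libraries where they do the work, as an engineer would, in place of code of your own. Each camera call takes 0.05 s, during which the arm holds its last target. There are 200 camera calls.

## Working session

There is one attempt and no reset: what is moved stays moved. The work goes in short steps, Python scripts to look and compute and a shell command to move; the robot and the scene stay as the last step left them, time stands still between calls to the robot, and variables do not carry over. Pictures are saved under pics/ and viewed, about 8 in all and at most 12, crops included, and the job is handed in when it is done.

```bash
ls; mkdir -p pics; python3 - <<'E'
from plant import r
import cv2,numpy as np
for n in("top","side"):
    s=r.snapshot(n); cv2.imwrite(f"pics/{n}0.png",s["image"][:,:,::-1]); np.savez(f"pics/{n}0.npz",**s)
    print(n,s["mtx"].tolist(),s["dist"],s["R"].tolist(),s["t"])
print(r.get_state())
E
```

```text
pics
top [[484.9060964423164, 0.0, 322.3384439361898], [0.0, 484.9060964423164, 192.90100095458772], [0.0, 0.0, 1.0]] [0.00510874 0.         0.         0.         0.        ] [[-0.023770108685966962, -0.9995755450706456, -0.016843741561163337], [-0.9974063819979267, 0.024856759553150698, -0.06754739561465485], [0.06793740562358237, 0.015194446394613684, -0.9975738758186777]] [0.07594744 0.6099246  1.17439846]
side [[370.6702994003946, 0.0, 318.5773224940697], [0.0, 370.6702994003946, 203.878284986247], [0.0, 0.0, 1.0]] [0.01945031 0.         0.         0.         0.        ] [[0.9255711673116123, -0.3785608637761299, -0.0031123397131297952], [-0.23920531497115116, -0.578438922570206, -0.7798648794152562], [0.29342602394977135, 0.7225649349870845, -0.6259401594370971]] [-0.53908286  0.23108973  0.82535308]
{'clock': 0.1, 'q': array([-1.16216183,  0.68984847, -0.19450049,  1.56622534,  0.15731251,
        0.90248385, -0.21507613]), 'qd': array([-3.22381726e-04, -7.34344839e-04,  2.32120804e-04, -4.45762623e-03,
        5.75714039e-04,  3.33854546e-04,  6.47847493e-05]), 'joint_torque': array([-2.86884475e-03, -5.28496563e+01, -1.27135757e+00, -1.53837776e+01,
       -5.25527692e-02,  1.97231551e-03,  4.20913625e-05]), 'tool_pos': array([0.2286787 , 0.58108447, 0.24602586]), 'eef_rot': array([ 8.26448119e-01,  5.63012333e-01, -6.08906874e-04,  4.99319231e-04]), 'contact_force': array([0.01718206, 0.19709687, 0.67782874]), 'moment': array([ 0.02446183,  0.02149822, -0.01617662]), 'opening': 0.9986575853253304}
```

View pics/top0.png

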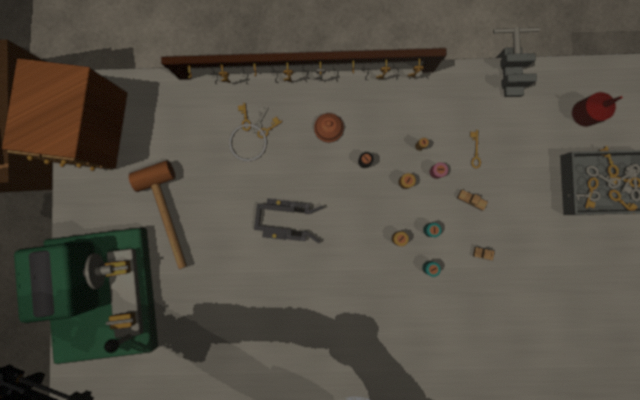

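View pics/side0.png

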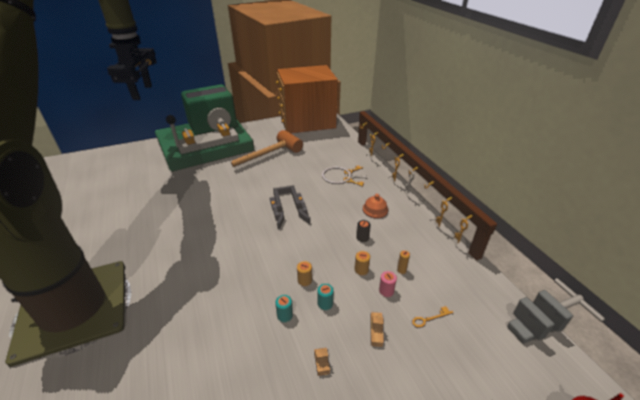

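Top view: brass candidates for stout barrels are (409,180) and (401,238). The one at (423,143) is smaller (slim), and the black (366,159), pink (440,170) and turquoise (432,229), (432,268) ones are look-alikes. Block candidates are (473,199), longer, and (484,253), shorter. The tray is at (290,218) with its mouth to the right. I'll confirm these in an enlarged crop.

```bash
cat > h.py <<'E'
import cv2,numpy as np
def load(n): return dict(np.load(f"pics/{n}.npz"))
def ray(s,px,z):
    u=cv2.undistortPoints(np.array(px,float).reshape(-1,1,2),s["mtx"],s["dist"]).reshape(-1,2)
    d=np.c_[u,np.ones(len(u))]@s["R"]; c=-s["R"].T@s["t"]
    return c+d*((z-c[2])/d[:,2])[:,None]
def proj(s,X):
    return cv2.projectPoints(np.array(X,float).reshape(-1,3),cv2.Rodrigues(s["R"])[0],s["t"],s["mtx"],s["dist"])[0].reshape(-1,2)
def snap(n,name):
    from plant import r
    s=r.snapshot(n); np.savez(f"pics/{name}.npz",**s); return s
E
python3 - <<'E'
from h import *
s=load("top0"); im=s["image"][125:285,245:505,::-1]
im=np.clip(im*1.6,0,255).astype(np.uint8)
cv2.imwrite("pics/c1.png",cv2.resize(im,None,fx=3,fy=3,interpolation=cv2.INTER_CUBIC))
hsv=cv2.cvtColor(s["image"],cv2.COLOR_RGB2HSV)
for x,y in [(409,180),(401,238),(473,199),(424,143),(467,197),(396,241)]: print(x,y,hsv[y,x],s["image"][y,x])
E
```

```text
409 180 [ 11 145  88] [88 56 38]
401 238 [ 11 129  83] [83 56 41]
473 199 [ 15 129 105] [105  79  52]
424 143 [ 12 147  90] [90 59 38]
467 197 [ 15 130 108] [108  81  53]
396 241 [ 19 153 115] [115  90  46]
```

View pics/c1.png

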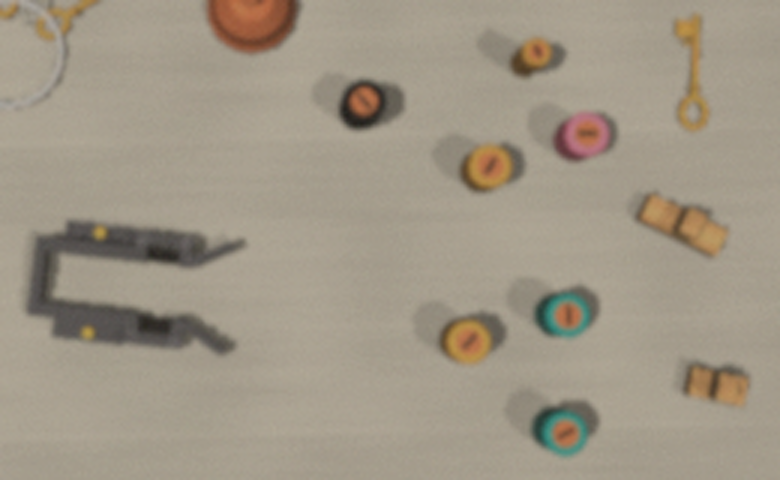

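The crop confirms it: the stout brass barrels are at (408,180) and (401,239), the slim one is at (424,142), the long block is at (473,199) and the short one at (484,253). The tray's yellow screws and dark pads show clearly. Next I'll measure.

```bash
python3 - <<'E'
from h import *
s=load("top0"); im=s["image"]; hsv=cv2.cvtColor(im,cv2.COLOR_RGB2HSV)
print("cam",-s["R"].T@s["t"])
def cents(mask,x0,y0,x1,y1,amin=3):
    m=np.zeros_like(mask); m[y0:y1,x0:x1]=mask[y0:y1,x0:x1]
    n,l,st,c=cv2.connectedComponentsWithStats(m)
    return [(c[i],st[i,4],l==i) for i in range(1,n) if st[i,4]>=amin]
# orange/brass saturated and bright top faces
H,S,V=[hsv[...,i].astype(int) for i in range(3)]
br=((H<=25)&(S>95)&(V>62)).astype(np.uint8)
for nm,b,z in(("A",(392,165,425,195),.05),("B",(385,225,416,252),.05),("long",(453,185,495,213),.018),("short",(470,243,500,264),.018),("slim",(412,132,435,155),.06)):
    for c,a,m in cents(br,*b,amin=20):
        cn=cv2.findContours(m.astype(np.uint8),cv2.RETR_EXTERNAL,cv2.CHAIN_APPROX_NONE)[0][0]
        p=cn.reshape(-1,2)
        W=ray(s,p,z)[:,:2].astype(np.float32)
        (cx,cy),R=cv2.minEnclosingCircle(W)
        print(nm,c.round(1),a,"circ",round(cx,4),round(cy,4),round(R,4),"rect",cv2.minAreaRect(W*1000))
# tray
yel=((H>12)&(H<35)&(S>90)&(V>60)).astype(np.uint8)
for c,a,m in cents(yel,250,195,330,245,2): print("yel",c,a,ray(s,c,.022)[0])
g=im.max(2)
big=cv2.resize(im[190:250,245:335,::-1],None,fx=8,fy=8,interpolation=cv2.INTER_CUBIC)
cv2.imwrite("pics/tray.png",np.clip(big*2.2,0,255).astype(np.uint8))
for th in(22,27,32):
    for c,a,m in cents((g<th).astype(np.uint8),250,195,330,245,4): print("dark",th,c.round(1),a,ray(s,c,.012)[0].round(4))
E
```

```text
cam [0.53036239 0.04291012 1.21402728]
A [407.6 180.2] 186 circ 0.6346 -0.1447 0.019 rect ((635.015625, -145.2869415283203), (33.85158157348633, 35.888179779052734), 43.0966796875)
B [400.4 238.2] 192 circ 0.4961 -0.1231 0.019 rect ((497.2558898925781, -123.12523651123047), (35.79764175415039, 33.249351501464844), 88.65582275390625)
long [472.4 199.4] 276 circ 0.5861 -0.3059 0.0352 rect ((587.8924560546875, -307.2380065917969), (69.59757995605469, 27.030323028564453), 62.771610260009766)
short [477.9 251.9] 73 circ 0.458 -0.3148 0.013 rect ((458.19476318359375, -314.63665771484375), (18.439783096313477, 22.452346801757812), 76.10088348388672)
short [488.1 254.1] 92 circ 0.4526 -0.3388 0.0144 rect ((452.53204345703125, -339.1728515625), (23.7831974029541, 22.442506790161133), 74.61315155029297)
slim [423.2 142.4] 86 circ 0.7248 -0.1837 0.0127 rect ((723.8330078125, -183.3035888671875), (23.922473907470703, 21.742151260375977), 88.4473876953125)
yel [277.95 202.1 ] 20 [0.59154974 0.17099584 0.022     ]
yel [273.88235294 235.41176471] 17 [0.50999149 0.18242344 0.022     ]
dark 32 [298.7 209.5] 14 [0.5724 0.1208 0.012 ]
dark 32 [295.6 233. ] 20 [0.5146 0.1296 0.012 ]
```

View pics/tray.png

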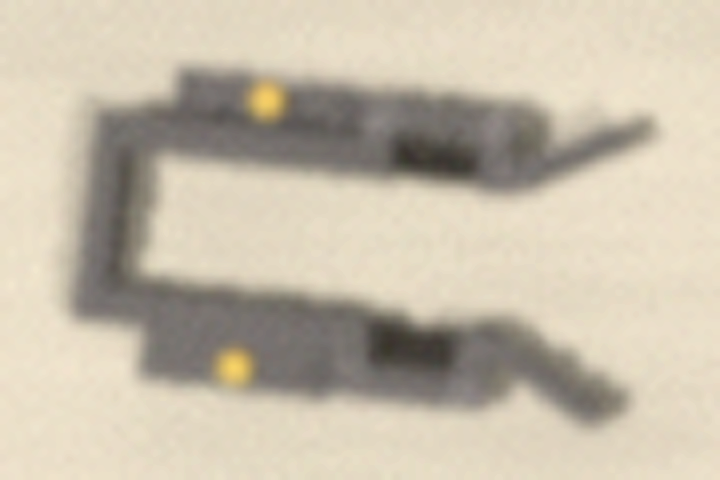

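```bash
cat >> h.py <<'E'
def go(x,y,z,ang):
    """shift/turn in tool axes from present pose to tool-down pose with jaws along world angle ang(rad)"""
    from plant import r
    from scipy.spatial.transform import Rotation as Ro
    st=r.get_state(); R0=Ro.from_quat(st["eef_rot"]); best=None
    for a in(ang,ang+np.pi):
        c,n=np.cos(a),np.sin(a)
        R1=Ro.from_matrix(np.array([[c,n,0],[n,-c,0],[0,0,-1]]))
        w=(R0.inv()*R1).as_rotvec()
        if best is None or np.linalg.norm(w)<np.linalg.norm(best): best=w
    t=R0.inv().apply(np.array([x,y,z])-st["tool_pos"])
    print("turn",best.round(4).tolist(),"shift",t.round(4).tolist(),"pos",st["tool_pos"].round(4),"F",st["contact_force"].round(1),"op",round(st["opening"],3),"q7",st["q"][6].round(2),"t",st["clock"])
E
python3 - <<'E'
from h import *
s=load("top0")
f=lambda p:(np.array(p)+.5)/8-.5+[245,190]
up=[f(p) for p in[(397,138),(480,145),(475,178),(390,172)]]; lo=[f(p) for p in[(372,320),(457,330),(452,368),(368,360)]]
for z in(.012,.022):
    U=ray(s,up,z)[:,:2];L=ray(s,lo,z)[:,:2]
    print(z,U.mean(0),L.mean(0),(U.mean(0)+L.mean(0))/2,np.degrees(np.arctan2(*(L.mean(0)-U.mean(0))[::-1]))-90)
E_=ray(s,[f((122,150)),f((108,280))],.022); print("end inner top",E_)
print("tips",ray(s,[f((648,128)),f((612,402))],.022))
print("outer rail edges",ray(s,[f((185,70)),f((540,105)),f((145,375)),f((480,405))],.022))
# side view: pads / screws
t=load("side0"); im=t["image"]; hsv=cv2.cvtColor(im,cv2.COLOR_RGB2HSV); 
m=((hsv[...,0]>12)&(hsv[...,0]<35)&(hsv[...,1]>90)&(hsv[...,2]>60)).astype(np.uint8)
n,l,st,c=cv2.connectedComponentsWithStats(m[180:232,262:315])
for i in range(1,n): print("side yel",c[i]+[262,180],st[i,4],ray(t,c[i]+[262,180],.022)[0].round(4))
go(.4965,-.1235,.15,np.radians(-8))
E
```

```text
0.012 [0.57278882 0.12009093] [0.51539566 0.12846381] [0.54409224 0.12427737] 81.69987430479878
0.022 [0.57243586 0.11944884] [0.51552018 0.12775207] [0.54397802 0.12360045] 81.69987430479878
end inner top [[0.57733015 0.21601446 0.022     ]
 [0.53748102 0.22092359 0.022     ]]
tips [[0.58014017 0.05387984 0.022     ]
 [0.49654137 0.0669262  0.022     ]]
outer rail edges [[0.60152542 0.19618086 0.022     ]
 [0.58803266 0.08693297 0.022     ]
 [0.50813163 0.20997882 0.022     ]
 [0.49656922 0.10736022 0.022     ]]
side yel [299.8 198. ] 10 [0.5868 0.1573 0.022 ]
side yel [272.5 202. ] 12 [0.5066 0.1698 0.022 ]
turn [0.0012, 0.0012, 1.3357] shift [-0.5575, 0.5071, 0.097] pos [0.2287 0.5811 0.246 ] F [0.  0.2 0.7] op 0.999 q7 -0.22 t 0.1
```

```bash
python3 - <<'E'
from h import *
s=load("top0");t=load("side0")
print("side cam",-t["R"].T@t["t"])
def tri(p,q):
    un=lambda c,x:cv2.undistortPoints(np.array(x,float).reshape(1,1,2),c["mtx"],c["dist"]).reshape(2,1)
    P=lambda c:np.c_[c["R"],c["t"]]
    X=cv2.triangulatePoints(P(s),P(t),un(s,p),un(t,q)).ravel();X=X[:3]/X[3]
    print(X.round(4),"reproj err",(proj(s,X)-p).round(1),(proj(t,X)-q).round(1))
tri((277.95,202.1),(299.8,198)); tri((273.9,235.4),(272.5,202))
print("proj of screw from top@.022",proj(t,[[.5915,.171,.022],[.51,.1824,.022]]))
print("proj barrel tops A,B",proj(t,[[.635,-.145,.05],[.497,-.123,.05]]))
print("proj recess, laneend, mouth",proj(t,[[.544,.1238,.022],[.5575,.218,.022],[.536,.064,0]]))
im=np.clip(t["image"][170:310,255:405,::-1]*1.6,0,255).astype(np.uint8)
cv2.imwrite("pics/s1.png",cv2.resize(im,None,fx=4,fy=4,interpolation=cv2.INTER_CUBIC))
E
```

```text
side cam [ 0.31205737 -0.66677558  0.69516259]
[0.592  0.1724 0.0096] reproj err [[-0.   0.1]] [[ 0.1 -0. ]]
[0.5098 0.1837 0.0109] reproj err [[-0.  0.]] [[ 0. -0.]]
proj of screw from top@.022 [[299.7167563  195.02797797]
 [272.38839035 199.27522738]]
proj barrel tops A,B [[362.37441964 256.43738663]
 [304.34056531 266.79296916]]
proj recess, laneend, mouth [[289.74020426 208.14034619]
 [283.98945517 188.97763757]
 [294.36170907 227.60780902]]
```

View pics/s1.png

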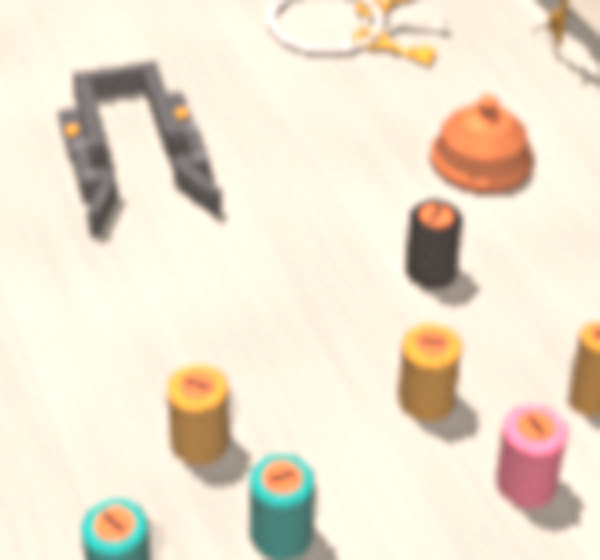

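Triangulation puts the screws on low flanges (z≈10 mm), so the views agree. Tray origin is ≈(.544,.124) with x axis at 82.4°, and the end face comes out at tray x = 95.5 mm as specified. Barrel B goes first.

```bash
P='python3 -m pendant'
python3 -m pendant '[[[0,0,1.34],[-0.5575,0.507,0.097],0.7],[[0,0,1.34],[-0.5575,0.507,0.097],0.7],[[0,0,1.34],[-0.5575,0.507,0.097],0.7],[[0,0,1.34],[-0.5575,0.507,0.097],0.7],[[0,0,1.34],[-0.5575,0.507,0.097],0.7],[[0,0,1.34],[-0.5575,0.507,0.097],0.7],[[0,0,1.34],[-0.5575,0.507,0.097],0.7],[[0,0,1.34],[-0.5575,0.507,0.097],0.7],[[0,0,1.34],[-0.5575,0.507,0.097],0.7],[[0,0,1.34],[-0.5575,0.507,0.097],0.7]]'
python3 -c "
from h import *
go(.4965,-.1235,.15,np.radians(-7.6))"
```

```text
clock: 1.1
tool_pos: [0.4054, 0.1164, 0.1825]
eef_rot: [0.997, -0.073, 0.0, 0.0]
contact_force: [1.4, -0.1, 0.4]
opening: 0.704
turn [0.0002, -0.0002, -0.0137] shift [0.1251, 0.2241, 0.0326] pos [0.4054 0.1164 0.1825] F [ 1.4 -0.1  0.4] op 0.704 q7 -0.43 t 1.1
```

```bash
python3 -m pendant '[[[0,0,-0.013],[0.125,0.224,0.032],0.7],[[0,0,-0.013],[0.125,0.224,0.032],0.7],[[0,0,-0.013],[0.125,0.224,0.032],0.7],[[0,0,-0.013],[0.125,0.224,0.032],0.7],[[0,0,-0.013],[0.125,0.224,0.032],0.7],[[0,0,-0.013],[0.125,0.224,0.032],0.7],[[0,0,-0.013],[0.125,0.224,0.032],0.7],[[0,0,-0.013],[0.125,0.224,0.032],0.7]]'
python3 -c "
from h import *
go(.4968,-.1233,.0345,np.radians(-7.6))"
```

```text
clock: 1.9
tool_pos: [0.4959, -0.1199, 0.1507]
eef_rot: [0.998, -0.065, -0.001, -0.001]
contact_force: [-0.3, 1.1, -0.8]
opening: 0.699
turn [-0.0013, 0.0014, 0.0033] shift [0.0015, 0.0034, 0.1162] pos [ 0.4959 -0.1199  0.1507] F [-0.3  1.1 -0.8] op 0.699 q7 -0.02 t 1.9
```

```bash
python3 -m pendant '[[[0,0,0.002],[0.001,0.001,0.05],0.7],[[0,0,0.002],[0.001,0.001,0.085],0.7],[[0,0,0.002],[0.001,0.001,0.105],0.7],[[0,0,0.002],[0.001,0.001,0.116],0.7],[[0,0,0.002],[0.001,0.001,0.116],0.7],[[0,0,0.002],[0.001,0.001,0.116],0.7]]' 25
python3 - <<'E'
from h import *
go(.4968,-.1233,.0345,np.radians(-7.6))
E
```

```text
clock: 2.5
tool_pos: [0.4978, -0.1217, 0.0356]
eef_rot: [0.998, -0.066, 0.0, -0.0]
contact_force: [1.4, 0.9, -0.3]
opening: 0.701
turn [-0.0004, -0.0008, 0.0012] shift [-0.0008, 0.0017, 0.0011] pos [ 0.4978 -0.1217  0.0356] F [ 1.4  0.9 -0.3] op 0.701 q7 -0.03 t 2.5
```

```bash
python3 -m pendant '[[[0,0,0],[-0.001,0.0015,0],0.7],[[0,0,0],[-0.001,0.0015,0],0.3],[[0,0,0],[-0.001,0.0015,0],0.3],[[0,0,0],[-0.001,0.0015,0],0.3],[[0,0,0],[-0.001,0.0015,0],0.3],[[0,0,0],[-0.001,0.0015,0],0.3],[[0,0,0],[-0.001,0.0015,0],0.3],[[0,0,0],[-0.001,0.0015,0],0.3]]' 25
python3 - <<'E'
from h import *
for p in((.5315,.030),(.5539,.1983)): go(*p,.0355,np.radians(-7.6))
E
```

```text
clock: 3.3
tool_pos: [0.4966, -0.1241, 0.0352]
eef_rot: [0.998, -0.066, 0.0, 0.0]
contact_force: [0.3, -0.7, 5.2]
opening: 0.397
turn [0.0, -0.0009, -0.0004] shift [0.0142, -0.1574, -0.0003] pos [ 0.4966 -0.1241  0.0352] F [ 0.3 -0.7  5.2] op 0.397 q7 -0.03 t 3.3
turn [0.0, -0.0009, -0.0004] shift [0.0141, -0.3272, -0.0003] pos [ 0.4966 -0.1241  0.0352] F [ 0.3 -0.7  5.2] op 0.397 q7 -0.03 t 3.3
```

```bash
python3 -m pendant '[[[0,0,0],[0.002,-0.01,0],0.3],[[0,0,0],[0.004,-0.027,0],0.3],[[0,0,0],[0.006,-0.045,0],0.3],[[0,0,0],[0.008,-0.065,0],0.3],[[0,0,0],[0.01,-0.085,0],0.3],[[0,0,0],[0.012,-0.105,0],0.3],[[0,0,0],[0.014,-0.125,0],0.3],[[0,0,0],[0.014,-0.142,0],0.3],[[0,0,0],[0.014,-0.154,0],0.3],[[0,0,0],[0.014,-0.157,0],0.3]]'
python3 - <<'E'
from h import *
s=snap("top","top1")
im=np.clip(s["image"][170:260,250:410,::-1]*1.8,0,255).astype(np.uint8)
cv2.imwrite("pics/c2.png",cv2.resize(im,None,fx=4,fy=4,interpolation=cv2.INTER_CUBIC))
for p in((.5315,.030),(.544,.124),(.5539,.1983)): go(*p,.0355,np.radians(-7.6))
E
```

```text
clock: 4.3
tool_pos: [0.5312, 0.0307, 0.0352]
eef_rot: [0.998, -0.066, 0.0, 0.0]
contact_force: [-1.1, -3.3, 5.6]
opening: 0.398
turn [-0.0001, -0.0007, 0.0009] shift [0.0003, 0.0006, -0.0003] pos [0.5312 0.0306 0.0352] F [-1.   1.5  5.8] op 0.398 q7 -0.21 t 4.35
turn [-0.0001, -0.0007, 0.0009] shift [0.0004, -0.0942, -0.0003] pos [0.5312 0.0306 0.0352] F [-1.   1.5  5.8] op 0.398 q7 -0.21 t 4.35
turn [-0.0001, -0.0007, 0.0009] shift [0.0004, -0.1692, -0.0003] pos [0.5312 0.0306 0.0352] F [-1.   1.5  5.8] op 0.398 q7 -0.21 t 4.35
```

View pics/c2.png

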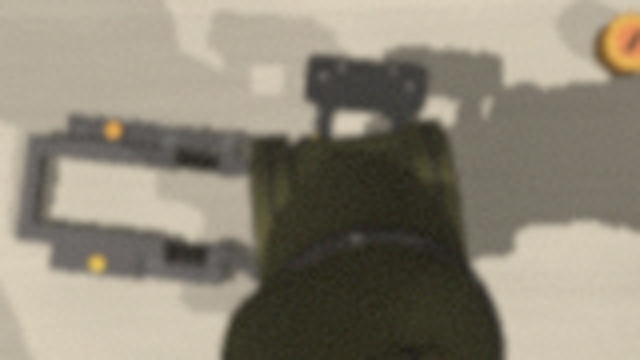

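The arm hides the barrel, and the tray's mouth opens straight ahead of the gripper. I'll go in slowly and watch the force.

```bash
python3 -m pendant '[[[0,0,0],[0.0004,-0.008,0],0.3],[[0,0,0],[0.0004,-0.02,0],0.3],[[0,0,0],[0.0004,-0.03,0],0.3],[[0,0,0],[0.0004,-0.04,0],0.3],[[0,0,0],[0.0004,-0.05,0],0.3],[[0,0,0],[0.0004,-0.06,0],0.3],[[0,0,0],[0.0004,-0.07,0],0.3],[[0,0,0],[0.0004,-0.08,0],0.3],[[0,0,0],[0.0004,-0.09,0],0.3],[[0,0,0],[0.0004,-0.094,0],0.3]]'
python3 - <<'E'
from h import *
go(.5537,.1973,.0355,np.radians(-7.6))
E
```

```text
clock: 5.35
tool_pos: [0.5439, 0.1228, 0.0352]
eef_rot: [0.998, -0.066, 0.0, 0.0]
contact_force: [-1.3, -2.6, 6.3]
opening: 0.398
turn [0.0007, -0.0004, -0.0002] shift [-0.0002, -0.0751, -0.0004] pos [0.5439 0.1228 0.0352] F [-1.3 -2.6  6.3] op 0.398 q7 -0.31 t 5.35
```

```bash
python3 -m pendant '[[[0,0,0],[0,-0.012,0],0.3],[[0,0,0],[0,-0.024,0],0.3],[[0,0,0],[0,-0.036,0],0.3],[[0,0,0],[0,-0.048,0],0.3],[[0,0,0],[0,-0.058,0],0.3],[[0,0,0],[0,-0.066,0],0.3],[[0,0,0],[0,-0.073,0],0.3],[[0,0,0],[0,-0.075,0],0.3],[[0,0,0],[0,-0.075,0],0.3]]'
python3 -m pendant '[[[0,0,0],[0,0,0],0.55],[[0,0,0],[0,0,0],0.7],[[0,0,0],[0,0,0],0.7],[[0,0,0],[0,0,-0.03],0.7],[[0,0,0],[0,0,-0.075],0.7],[[0,0,0],[0,0,-0.1],0.7],[[0,0,0],[0,0,-0.1],0.7]]'
python3 - <<'E'
from h import *
go(.6348,-.1450,.136,np.radians(-7.6))
E
```

```text
clock: 6.25
tool_pos: [0.5539, 0.1969, 0.0352]
eef_rot: [0.998, -0.066, 0.0, 0.0]
contact_force: [-0.0, -0.4, 4.8]
opening: 0.402
clock: 6.95
tool_pos: [0.556, 0.1979, 0.1383]
eef_rot: [0.998, -0.067, 0.003, -0.001]
contact_force: [0.0, 0.5, 0.1]
opening: 0.699
turn [-0.0033, -0.006, -0.0005] shift [0.1237, 0.3294, 0.0019] pos [0.556  0.1979 0.1383] F [0.  0.5 0.1] op 0.699 q7 -0.41 t 6.95
```

```bash
python3 -m pendant '[[[0,0,0],[0.125,0.329,0],0.7],[[0,0,0],[0.125,0.329,0],0.7],[[0,0,0],[0.125,0.329,0],0.7],[[0,0,0],[0.125,0.329,0],0.7],[[0,0,0],[0.125,0.329,0],0.7],[[0,0,0],[0.125,0.329,0],0.7],[[0,0,0],[0.125,0.329,0],0.7],[[0,0,0],[0.125,0.329,0],0.7],[[0,0,0],[0.125,0.329,0],0.7],[[0,0,0],[0.125,0.329,0],0.7]]'
python3 - <<'E'
from h import *
s=snap("top","top2")
im=np.clip(s["image"][125:285,245:505,::-1]*1.6,0,255).astype(np.uint8)
cv2.imwrite("pics/c3.png",cv2.resize(im,None,fx=3,fy=3,interpolation=cv2.INTER_CUBIC))
go(.6348,-.1450,.0355,np.radians(-7.6))
E
```

```text
clock: 7.95
tool_pos: [0.6334, -0.143, 0.1337]
eef_rot: [0.998, -0.065, -0.001, -0.001]
contact_force: [0.1, 1.0, 0.2]
opening: 0.699
turn [-0.0022, 0.002, 0.0027] shift [0.0018, 0.0026, 0.0985] pos [ 0.6335 -0.1425  0.134 ] F [ 0.8  0.8 -0.2] op 0.7 q7 0.06 t 8.0
```

View pics/c3.png

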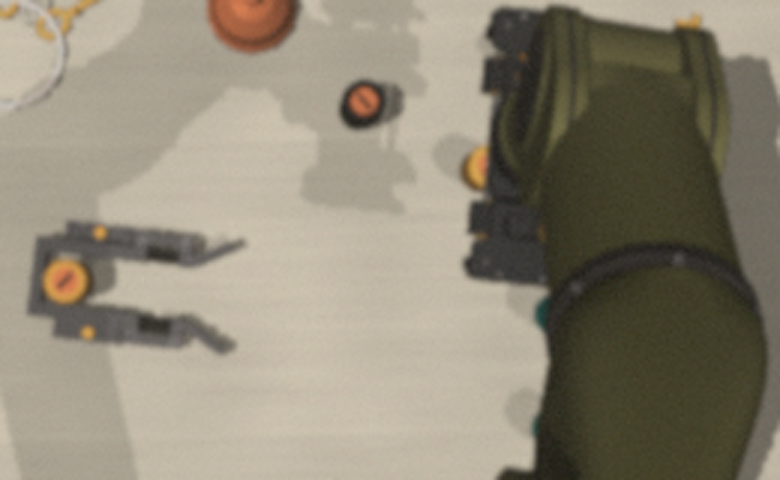

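Barrel B stands upright at the inner end of the lane (crop 66,283), and A (crop 480,167) is between the jaws. I'll descend and grip A.

```bash
python3 -m pendant '[[[0,0,0.001],[0.001,0.001,0.04],0.7],[[0,0,0.001],[0.001,0.001,0.075],0.7],[[0,0,0.001],[0.001,0.001,0.0985],0.7],[[0,0,0.001],[0.001,0.001,0.0985],0.7],[[0,0,0.001],[0.001,0.001,0.0985],0.7],[[0,0,0.001],[0.001,0.001,0.0985],0.3],[[0,0,0.001],[0.001,0.001,0.0985],0.3],[[0,0,0.001],[0.001,0.001,0.0985],0.3],[[0,0,0.001],[0.001,0.001,0.0985],0.3],[[0,0,0.001],[0.001,0.001,0.0985],0.3]]' 25
python3 - <<'E'
from h import *
for p in((.5315,.030),(.544,.124),(.5488,.1597)): go(*p,.0355,np.radians(-7.6))
E
```

```text
clock: 9.0
tool_pos: [0.636, -0.1468, 0.0375]
eef_rot: [0.998, -0.067, 0.001, 0.0]
contact_force: [-0.1, 0.4, 6.7]
opening: 0.399
turn [-0.0, -0.0026, -0.0014] shift [-0.1271, -0.1612, 0.0017] pos [ 0.636  -0.1468  0.0375] F [-0.1  0.4  6.7] op 0.399 q7 0.06 t 9.0
turn [-0.0, -0.0026, -0.0014] shift [-0.1273, -0.256, 0.0017] pos [ 0.636  -0.1468  0.0375] F [-0.1  0.4  6.7] op 0.399 q7 0.06 t 9.0
turn [-0.0, -0.0026, -0.0014] shift [-0.1273, -0.2921, 0.0017] pos [ 0.636  -0.1468  0.0375] F [-0.1  0.4  6.7] op 0.399 q7 0.06 t 9.0
```

```bash
python3 -m pendant '[[[0,0,0],[-0.006,-0.008,0],0.3],[[0,0,0],[-0.019,-0.024,0],0.3],[[0,0,0],[-0.033,-0.042,0],0.3],[[0,0,0],[-0.048,-0.06,0],0.3],[[0,0,0],[-0.063,-0.08,0],0.3],[[0,0,0],[-0.078,-0.099,0],0.3],[[0,0,0],[-0.093,-0.118,0],0.3],[[0,0,0],[-0.108,-0.137,0],0.3],[[0,0,0],[-0.121,-0.153,0],0.3],[[0,0,0],[-0.127,-0.161,0],0.3]]'
python3 -m pendant '[[[0,0,0],[0,0,0],0.3],[[0,0,0],[0,0,0],0.3]]'
python3 - <<'E'
from h import *
for p in((.5315,.030),(.544,.124),(.5488,.1597)): go(*p,.0365,np.radians(-7.6))
E
```

```text
clock: 10.0
tool_pos: [0.5308, 0.0308, 0.0375]
eef_rot: [0.998, -0.067, 0.001, 0.0]
contact_force: [1.7, -3.8, 7.3]
opening: 0.399
clock: 10.2
tool_pos: [0.5302, 0.032, 0.0374]
eef_rot: [0.998, -0.066, 0.0, -0.001]
contact_force: [-0.7, 2.8, 11.3]
opening: 0.4
turn [-0.0019, -0.0003, 0.0005] shift [0.0016, 0.0018, 0.0009] pos [0.5302 0.032  0.0374] F [-0.7  2.8 11.3] op 0.4 q7 -0.14 t 10.2
turn [-0.0019, -0.0003, 0.0005] shift [0.0016, -0.093, 0.0011] pos [0.5302 0.032  0.0374] F [-0.7  2.8 11.3] op 0.4 q7 -0.14 t 10.2
turn [-0.0019, -0.0003, 0.0005] shift [0.0016, -0.1291, 0.0012] pos [0.5302 0.032  0.0374] F [-0.7  2.8 11.3] op 0.4 q7 -0.14 t 10.2
```

```bash
python3 -m pendant '[[[0,0,0],[0.001,-0.008,0],0.3],[[0,0,0],[0.001,-0.02,0],0.3],[[0,0,0],[0.001,-0.03,0],0.3],[[0,0,0],[0.001,-0.04,0],0.3],[[0,0,0],[0.001,-0.05,0],0.3],[[0,0,0],[0.001,-0.06,0],0.3],[[0,0,0],[0.001,-0.07,0],0.3],[[0,0,0],[0.001,-0.08,0],0.3],[[0,0,0],[0.001,-0.09,0],0.3],[[0,0,0],[0.001,-0.094,0],0.3]]'
python3 - <<'E'
from h import *
go(.5488,.1597,.0365,np.radians(-7.6))
E
```

```text
clock: 11.2
tool_pos: [0.544, 0.1219, 0.0375]
eef_rot: [0.998, -0.067, 0.0, 0.001]
contact_force: [-1.1, -5.8, 12.2]
opening: 0.396
turn [0.0018, -0.0009, -0.0023] shift [-0.0003, -0.0381, 0.0009] pos [0.544  0.1219 0.0375] F [-1.1 -5.8 12.2] op 0.396 q7 -0.25 t 11.2
```

```bash
python3 -m pendant '[[[0,0,0],[0,-0.008,0],0.3],[[0,0,0],[0,-0.016,0],0.3],[[0,0,0],[0,-0.024,0],0.3],[[0,0,0],[0,-0.03,0],0.3],[[0,0,0],[0,-0.035,0],0.3],[[0,0,0],[0,-0.037,0],0.3],[[0,0,0],[0,-0.037,0],0.3],[[0,0,0],[0,-0.037,0],0.3]]'
python3 -m pendant '[[[0,0,0],[0,0,0],0.55],[[0,0,0],[0,0,0],0.7],[[0,0,0],[0,0,0],0.7],[[0,0,0],[0,0,-0.03],0.7],[[0,0,0],[0,0,-0.075],0.7],[[0,0,0],[0,0,-0.1],0.7],[[0,0,0],[0,0,-0.1],0.7]]'
python3 - <<'E'
from h import *
go(.587,-.307,.136,np.radians(-27))
E
```

```text
clock: 12.0
tool_pos: [0.5488, 0.158, 0.0375]
eef_rot: [0.998, -0.068, 0.0, 0.001]
contact_force: [-0.2, -4.0, 10.6]
opening: 0.401
clock: 12.7
tool_pos: [0.5509, 0.1605, 0.1395]
eef_rot: [0.998, -0.067, 0.003, -0.001]
contact_force: [0.5, 0.1, 0.0]
opening: 0.699
turn [-0.0039, -0.0051, 0.3375] shift [0.0981, 0.4585, 0.0027] pos [0.5509 0.1605 0.1395] F [0.5 0.1 0. ] op 0.699 q7 -0.31 t 12.7
```

```bash
python3 - <<'E'
from h import *
go(.5865,-.3065,.136,np.radians(62.8))
E
```

```text
turn [0.0009, -0.0067, -1.2298] shift [0.0975, 0.4581, 0.0027] pos [0.5509 0.1605 0.1395] F [0.5 0.1 0. ] op 0.699 q7 -0.31 t 12.7
```

```bash
python3 -m pendant '[[[0,0,-1.23],[0.098,0.458,0],0.6],[[0,0,-1.23],[0.098,0.458,0],0.6],[[0,0,-1.23],[0.098,0.458,0],0.6],[[0,0,-1.23],[0.098,0.458,0],0.6],[[0,0,-1.23],[0.098,0.458,0],0.6],[[0,0,-1.23],[0.098,0.458,0],0.6],[[0,0,-1.23],[0.098,0.458,0],0.6],[[0,0,-1.23],[0.098,0.458,0],0.6],[[0,0,-1.23],[0.098,0.458,0],0.6],[[0,0,-1.23],[0.098,0.458,0],0.6]]'
python3 -m pendant '[[[0,0,0],[0,0,0],0.6]]'
python3 - <<'E'
from h import *
go(.5865,-.3065,.136,np.radians(62.8))
s=snap("top","top3");t=snap("side","side3")
f=lambda im,a,b,c,d,k:cv2.resize(np.clip(im[a:b,c:d,::-1]*1.7,0,255).astype(np.uint8),None,fx=k,fy=k,interpolation=cv2.INTER_CUBIC)
A=f(s["image"],190,250,245,335,5); B=f(t["image"],270,370,290,420,4)
C=np.zeros((A.shape[0]+B.shape[0],max(A.shape[1],B.shape[1]),3),np.uint8); C[:A.shape[0],:A.shape[1]]=A; C[A.shape[0]:,:B.shape[1]]=B
cv2.imwrite("pics/c4.png",C)
E
```

```text
clock: 13.7
tool_pos: [0.5825, -0.3148, 0.1344]
eef_rot: [0.855, 0.518, -0.002, 0.001]
contact_force: [-0.4, -0.6, 0.1]
opening: 0.601
clock: 13.8
tool_pos: [0.583, -0.3118, 0.1343]
eef_rot: [0.855, 0.518, -0.001, -0.0]
contact_force: [0.3, -0.4, 0.3]
opening: 0.598
turn [-0.0015, 0.0017, -0.0068] shift [0.0064, 0.0007, -0.0017] pos [ 0.583  -0.3118  0.1343] F [ 0.3 -0.4  0.3] op 0.598 q7 1.21 t 13.8
```

View pics/c4.png

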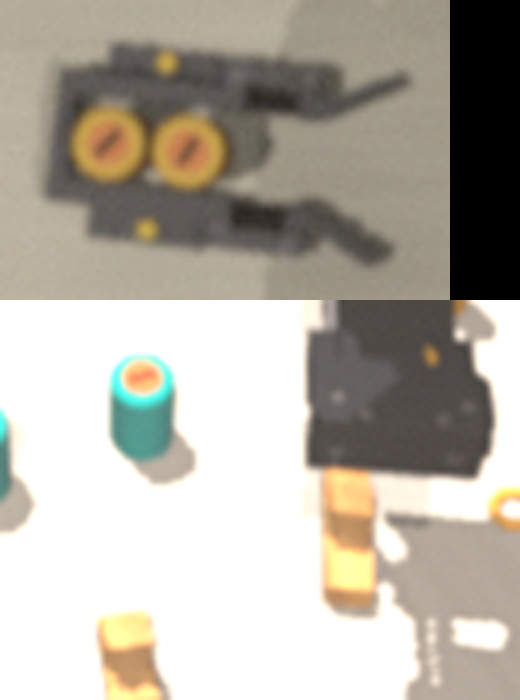

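Both barrels stand in the lane behind the recess (crop 108,145 and 189,152), and the block is under the gripper. I'll descend onto the knob.

```bash
python3 -m pendant '[[[0,0,-0.007],[0.0045,0.0005,0.03],0.6],[[0,0,-0.007],[0.0045,0.0005,0.065],0.6],[[0,0,-0.007],[0.0045,0.0005,0.09],0.6],[[0,0,-0.007],[0.0045,0.0005,0.1],0.6],[[0,0,-0.007],[0.0045,0.0005,0.1],0.6],[[0,0,-0.007],[0.0045,0.0005,0.1],0.6],[[0,0,-0.007],[0.0045,0.0005,0.1],0.6]]'
python3 - <<'E'
from h import *
go(.5865,-.3065,.0285,np.radians(62.8))
E
```

```text
clock: 14.6
tool_pos: [0.5887, -0.3034, 0.038]
eef_rot: [0.852, 0.524, 0.001, 0.001]
contact_force: [-0.0, 0.5, 0.1]
opening: 0.599
turn [0.0027, -0.0006, 0.0075] shift [-0.0037, -0.0006, 0.0095] pos [ 0.5887 -0.3034  0.038 ] F [-0.   0.5  0.1] op 0.599 q7 1.17 t 14.6
```

```bash
python3 -m pendant '[[[0,0,0.006],[-0.0037,-0.0006,0.005],0.6],[[0,0,0.006],[-0.0037,-0.0006,0.009],0.6],[[0,0,0.006],[-0.0037,-0.0006,0.009],0.6],[[0,0,0.006],[-0.0037,-0.0006,0.009],0.1],[[0,0,0.006],[-0.0037,-0.0006,0.009],0.1],[[0,0,0.006],[-0.0037,-0.0006,0.009],0.1],[[0,0,0.006],[-0.0037,-0.0006,0.009],0.1],[[0,0,0.006],[-0.0037,-0.0006,0.009],0.1],[[0,0,0.006],[-0.0037,-0.0006,0.009],0.1],[[0,0,0.006],[-0.0037,-0.0006,0.009],0.1]]' 50
python3 - <<'E'
from h import *
go(.5865,-.3065,.0285,np.radians(62.8))
E
```

```text
clock: 15.6
tool_pos: [0.5853, -0.3065, 0.0274]
eef_rot: [0.853, 0.521, 0.0, -0.0]
contact_force: [-0.4, -0.3, 1.4]
opening: 0.174
turn [0.0001, -0.0002, 0.0011] shift [0.0005, 0.001, -0.0011] pos [ 0.5853 -0.3065  0.0274] F [-0.4 -0.3  1.4] op 0.174 q7 1.17 t 15.6
```

```bash
python3 -m pendant '[[[0,0,0],[0,0,-0.03],0.1],[[0,0,0],[0,0,-0.07],0.1],[[0,0,0],[0,0,-0.1],0.1],[[0,0,0],[0,0,-0.11],0.1],[[0,0,0],[0,0,-0.11],0.1]]'
python3 - <<'E'
from h import *
go(.544,.124,.138,np.radians(-7.6))
E
```

```text
clock: 16.1
tool_pos: [0.586, -0.307, 0.1386]
eef_rot: [0.853, 0.521, 0.001, 0.001]
contact_force: [-0.4, 0.5, -1.0]
opening: 0.176
turn [0.0023, -0.0018, 1.2294] shift [0.3644, -0.2341, 0.0] pos [ 0.586  -0.307   0.1386] F [-0.4  0.5 -1. ] op 0.176 q7 1.21 t 16.1
```

```bash
python3 -m pendant '[[[0,0,1.23],[0.364,-0.234,0],0.1],[[0,0,1.23],[0.364,-0.234,0],0.1],[[0,0,1.23],[0.364,-0.234,0],0.1],[[0,0,1.23],[0.364,-0.234,0],0.1],[[0,0,1.23],[0.364,-0.234,0],0.1],[[0,0,1.23],[0.364,-0.234,0],0.1],[[0,0,1.23],[0.364,-0.234,0],0.1],[[0,0,1.23],[0.364,-0.234,0],0.1],[[0,0,1.23],[0.364,-0.234,0],0.1],[[0,0,1.23],[0.364,-0.234,0],0.1]]'
python3 -m pendant '[[[0,0,0],[0,0,0],0.1],[[0,0,0],[0,0,0],0.1],[[0,0,0],[0,0,0],0.1]]'
python3 - <<'E'
from h import *
go(.544,.124,.085,np.radians(-7.6))
E
```

```text
clock: 17.1
tool_pos: [0.5407, 0.1313, 0.1353]
eef_rot: [0.998, -0.061, -0.002, -0.001]
contact_force: [0.3, 0.1, -0.8]
opening: 0.171
clock: 17.4
tool_pos: [0.5431, 0.1216, 0.1369]
eef_rot: [0.998, -0.068, -0.0, 0.001]
contact_force: [-0.3, -0.3, -0.3]
opening: 0.177
turn [0.0016, 0.0006, -0.0035] shift [0.0006, -0.0026, 0.0519] pos [0.5431 0.1216 0.1369] F [-0.3 -0.3 -0.3] op 0.177 q7 -0.28 t 17.4
```

```bash
python3 -m pendant '[[[0,0,-0.002],[0.0005,-0.002,0.025],0.1],[[0,0,-0.002],[0.0005,-0.002,0.045],0.1],[[0,0,-0.002],[0.0005,-0.002,0.051],0.1],[[0,0,-0.002],[0.0005,-0.002,0.051],0.1],[[0,0,-0.002],[0.0005,-0.002,0.051],0.1],[[0,0,-0.002],[0.0005,-0.002,0.051],0.1]]'
python3 - <<'E'
from h import *
go(.544,.124,.085,np.radians(-7.6))
t=snap("side","side4"); im=t["image"][165:235,245:345,::-1]
cv2.imwrite("pics/c5.png",cv2.resize(np.clip(im*1.7,0,255).astype(np.uint8),None,fx=7,fy=7,interpolation=cv2.INTER_CUBIC))
# expected corners of bar (underside z, top) if centred on TCP xy
from plant import r
p=r.get_state()["tool_pos"]; ex=np.array([.132,.991,0]);ey=np.array([-.991,.132,0])
zb=p[2]-.0274
for z in(zb,zb+.018):
    for a,b in((-12,-35),(-12,35)): print(a,b,round(z,3),((proj(t,np.r_[p[:2],z]+ex*a/1e3+ey*b/1e3)-[245,165]+.5)*7-.5).round(0))
E
```

```text
clock: 18.0
tool_pos: [0.5446, 0.1258, 0.0873]
eef_rot: [0.998, -0.066, 0.001, -0.0]
contact_force: [-0.7, 0.2, -0.5]
opening: 0.178
turn [-0.0007, -0.0017, 0.0011] shift [-0.0003, 0.0019, 0.0023] pos [0.5446 0.1258 0.0873] F [-0.7  0.2 -0.5] op 0.178 q7 -0.27 t 18.0
-12 -35 0.06 [[403. 232.]]
-12 35 0.06 [[229. 260.]]
-12 -35 0.078 [[401. 196.]]
-12 35 0.078 [[226. 224.]]
```

View pics/c5.png

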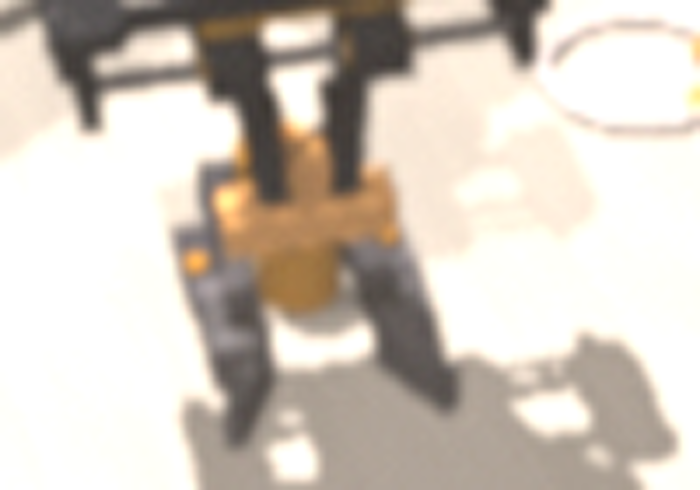

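Bar is held level, aligned with the tray and centred over the recess within about 1.5 mm (front-face lower corners at crop (226,258) and (397,232), against predicted (229,260) and (403,232)). I'll lower it to just above the rim and then feel for the recess.

```bash
python3 -m pendant '[[[0,0,0.001],[-0.0003,0.0018,0.01],0.1],[[0,0,0.001],[-0.0003,0.0018,0.02],0.1],[[0,0,0.001],[-0.0003,0.0018,0.028],0.1],[[0,0,0.001],[-0.0003,0.0018,0.032],0.1],[[0,0,0.001],[-0.0003,0.0018,0.032],0.1],[[0,0,0.001],[-0.0003,0.0018,0.032],0.1],[[0,0,0.001],[-0.0003,0.0018,0.032],0.1]]'
python3 - <<'E'
from h import *
go(.544,.124,.0394,np.radians(-7.6))
E
```

```text
clock: 18.75
tool_pos: [0.5435, 0.1243, 0.0546]
eef_rot: [0.998, -0.066, 0.0, -0.0]
contact_force: [0.7, -0.1, -1.4]
opening: 0.178
turn [-0.0002, -0.0005, 0.0006] shift [0.0005, 0.0002, 0.0152] pos [0.5435 0.1243 0.0546] F [ 0.7 -0.1 -1.4] op 0.178 q7 -0.27 t 18.75
```

```bash
python3 -m pendant '[[[0,0,0],[0.0003,0.0001,0.003],0.1],[[0,0,0],[0.0003,0.0001,0.006],0.1],[[0,0,0],[0.0003,0.0001,0.008],0.1],[[0,0,0],[0.0003,0.0001,0.009],0.1],[[0,0,0],[0.0003,0.0001,0.009],0.1],[[0,0,0],[0.0003,0.0001,0.009],0.1]]'
python3 -m pendant '[[[0,0,0],[0,0,0],0.1]]'
```

```text
clock: 19.35
tool_pos: [0.5441, 0.1245, 0.0489]
eef_rot: [0.998, -0.066, 0.001, -0.001]
contact_force: [-6.5, 1.0, 32.4]
opening: 0.177
clock: 19.45
tool_pos: [0.5441, 0.1245, 0.0489]
eef_rot: [0.998, -0.066, 0.001, -0.001]
contact_force: [-6.0, 1.5, 31.1]
opening: 0.174
```

```bash
python3 - <<'E'
from h import *
from plant import r
st=r.get_state(); print(st["contact_force"],st["moment"],st["tool_pos"])
t=snap("side","side5"); im=t["image"][180:225,265:320,::-1]
s=snap("top","top5"); im2=s["image"][190:250,245:335,::-1]
f=lambda i,k:cv2.resize(np.clip(i*2.,0,255).astype(np.uint8),None,fx=k,fy=k,interpolation=cv2.INTER_CUBIC)
A=f(im,13);cv2.imwrite("pics/c6.png",A)
E
```

```text
[-5.97344989  1.47691035 31.05244344] [-0.36863174  1.40789032  0.04844595] [0.54408199 0.12447937 0.0488781 ]
```

View pics/c6.png

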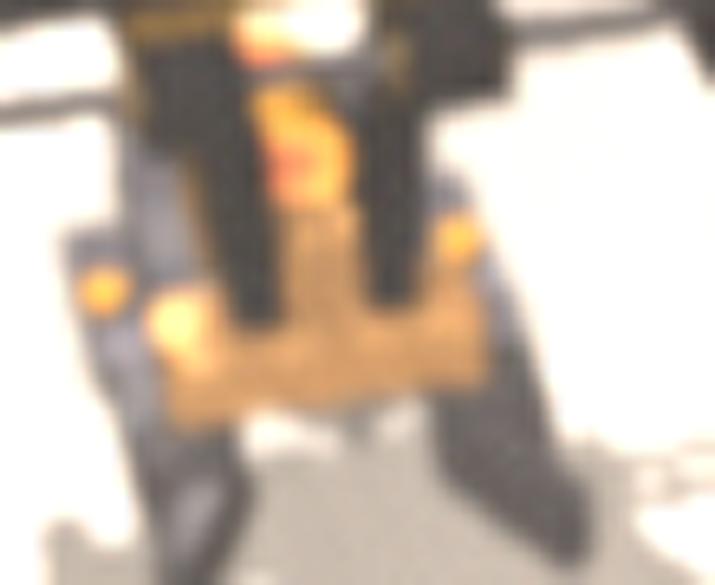

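```bash
python3 - <<'E'
from h import *
t=load("side5"); ex=np.array([.132,.991,0]);ey=np.array([-.991,.132,0]);o=np.array([.544,.124,0])
g=lambda a,b,z:((proj(t,o+ex*a/1e3+ey*b/1e3+[0,0,z/1e3])-[265,180]+.5)*13-.5).round(0)[0]
for n,v in(("LL",(-12,35,21.5)),("LR",(-12,-35,21.5)),("UL",(-12,35,39.5)),("UR",(-12,-35,39.5)),("scrL",(54,41.5,10)),("scrR",(54,-41.5,10)),("1mm y",(-12,36,21.5)),("1mm x",(-11,35,21.5)),("tipL",(-60,40,22)),("tipR",(-60,-40,22)),("tipR0",(-60,-40,0)),("gapL",(-23.5,21,0)),("gapR",(-23.5,-21,0))): print(n,g(*v))
# bar mask in side5: extents
h=cv2.cvtColor(t["image"],cv2.COLOR_RGB2HSV)
m=((h[...,0]<=25)&(h[...,1]>85)&(h[...,2]>45)).astype(np.uint8); m[:,:276]=0;m[:202]=0;m[:,304:]=0;m[215:]=0
for y in range(202,215):
    x=np.flatnonzero(m[y]); print(y,x.min() if len(x) else None,x.max() if len(x) else None,len(x))
from plant import r
E
```

```text
LL [180. 433.]
LR [495. 381.]
UL [174. 369.]
UR [492. 317.]
scrL [106. 296.]
scrR [461. 239.]
1mm y [175. 434.]
1mm x [179. 430.]
tipL [195. 579.]
tipR [567. 514.]
tipR0 [569. 591.]
gapL [259. 531.]
gapR [447. 498.]
202 278 301 17
203 276 301 22
204 276 301 23
205 276 301 26
206 277 301 25
207 277 302 26
208 278 301 24
209 278 301 24
210 278 294 17
211 278 284 7
212 278 282 5
213 None None 0
214 None None 0
```

Both cues agree: the moment puts the contact at the +y end (tray y≈+38 mm), and the side view shows the bar about 1.2 mm too far towards +y. I'll back off, shift 1.3 mm and retry.

```bash
python3 -m pendant '[[[0,0,0],[0,0,-0.005],0.1],[[0,0,0],[0.0013,0,-0.005],0.1],[[0,0,0],[0.0013,0,-0.005],0.1],[[0,0,0],[0.0013,0,-0.003],0.1],[[0,0,0],[0.0013,0,-0.001],0.1],[[0,0,0],[0.0013,0,0],0.1],[[0,0,0],[0.0013,0,0],0.1],[[0,0,0],[0.0013,0,0],0.1]]'
python3 - <<'E'
from plant import r
s=r.get_state(); print(s["contact_force"],s["moment"],s["tool_pos"],s["eef_rot"])
E
```

```text
clock: 20.35
tool_pos: [0.5452, 0.1246, 0.0485]
eef_rot: [0.998, -0.066, 0.001, -0.001]
contact_force: [-6.1, 0.9, 33.8]
opening: 0.179
[-6.09116351  0.87056417 33.84656724] [-0.29501074  1.47711335 -0.02145009] [0.54520634 0.12461035 0.04851564] [ 9.97831655e-01 -6.58088869e-02  6.87266165e-04 -8.40680257e-04]
```

```bash
python3 -m pendant '[[[0,0,0],[0,0,-0.005],0.1],[[0,0,0],[0,-0.0013,-0.005],0.1],[[0,0,0],[0,-0.0013,-0.005],0.1],[[0,0,0],[0,-0.0013,-0.003],0.1],[[0,0,0],[0,-0.0013,-0.001],0.1],[[0,0,0],[0,-0.0013,0],0.1],[[0,0,0],[0,-0.0013,0],0.1],[[0,0,0],[0,-0.0013,0],0.1]]'
python3 - <<'E'
from plant import r
s=r.get_state(); print(s["contact_force"],s["moment"],s["tool_pos"],s["eef_rot"])
E
```

```text
clock: 21.15
tool_pos: [0.545, 0.126, 0.0482]
eef_rot: [0.998, -0.066, 0.0, -0.001]
contact_force: [-6.0, 1.6, 33.1]
opening: 0.176
[-5.98772184  1.63074142 33.13350407] [-0.27705715  1.47588177 -0.0580655 ] [0.5450253  0.12597521 0.04816638] [ 9.97834156e-01 -6.57747343e-02  2.67507678e-04 -7.80760733e-04]
```

```bash
python3 -m pendant '[[[0,0,0],[0,0.0005,-0.005],0.1],[[0,0,0],[0.0013,0.0005,-0.005],0.1],[[0,0,0],[0.0013,0.0005,-0.005],0.1],[[0,0,0],[0.0013,0.0005,-0.003],0.1],[[0,0,0],[0.0013,0.0005,-0.001],0.1],[[0,0,0],[0.0013,0.0005,0],0.1],[[0,0,0],[0.0013,0.0005,0],0.1],[[0,0,0],[0.0013,0.0005,0],0.1]]'
python3 - <<'E'
from plant import r
s=r.get_state(); print(s["contact_force"],s["moment"],s["tool_pos"],s["eef_rot"])
E
```

```text
clock: 21.95
tool_pos: [0.5463, 0.125, 0.0481]
eef_rot: [0.998, -0.066, 0.0, -0.001]
contact_force: [-5.2, 0.8, 31.7]
opening: 0.175
[-5.2400447   0.81181634 31.74625412] [-0.36516924  1.4351105  -0.05035431] [0.54632611 0.12496423 0.0480672 ] [ 9.97826659e-01 -6.58902585e-02  3.30163403e-04 -5.68348344e-04]
```

```bash
python3 -m pendant '[[[0,0,0],[0,0,-0.01],0.1],[[0,0,0],[0,0,-0.01],0.1],[[0,0,0],[0,0,-0.01],0.1],[[0,0,0],[0,0,-0.01],0.1],[[0,0,0],[0,0,-0.01],0.1]]'
python3 - <<'E'
from h import *
from plant import r
st=r.get_state(); p=st["tool_pos"]; print(p,st["contact_force"],st["moment"])
t=snap("side","side6"); s=snap("top","top6")
f=lambda i,k:cv2.resize(np.clip(i[...,::-1]*2.,0,255).astype(np.uint8),None,fx=k,fy=k,interpolation=cv2.INTER_CUBIC)
A=f(t["image"][175:225,265:320],12); cv2.imwrite("pics/c7.png",A)
ex=np.array([.132,.991,0]);ey=np.array([-.991,.132,0]);b=p-[0,0,.0274]
for n,(x,y,z) in dict(LL=(-12,35,0),LR=(-12,-35,0),UL=(-12,35,18),UR=(-12,-35,18)).items():
  print(n,((proj(t,b+ex*x/1e3+ey*y/1e3+[0,0,z/1e3])-[265,175]+.5)*12-.5).round(0))
E
```

```text
clock: 22.45
tool_pos: [0.5459, 0.1244, 0.0546]
eef_rot: [0.998, -0.066, -0.001, 0.0]
contact_force: [-0.7, 0.2, -0.8]
opening: 0.173
[0.54585765 0.12444949 0.05458101] [-0.7475984   0.22898982 -0.82438435] [-0.12516907  0.09064421  0.00487727]
LL [[171. 438.]]
LR [[462. 390.]]
UL [[166. 379.]]
UR [[460. 330.]]
```

View pics/c7.png

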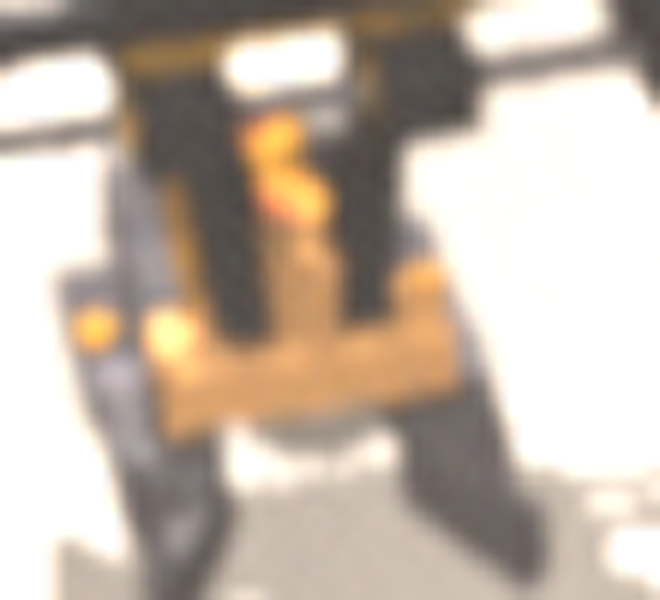

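```bash
python3 - <<'E'
from h import *
ex=np.array([.132,.991,0]);ey=np.array([-.991,.132,0]);o=np.array([.544,.124,.022])
def prof(s,pts):
    acc=[]
    q=proj(s,pts).astype(np.float32)
    g=cv2.cvtColor(s["image"],cv2.COLOR_RGB2GRAY)
    return cv2.remap(g,q[:,0].reshape(1,-1),q[:,1].reshape(1,-1),cv2.INTER_CUBIC).ravel().astype(float)
for n in("top0","side0"):
    s=load(n)
    for lab,xs in(("y-prof lane x30..85",range(30,86,5)),("y-prof recess x-6..6",range(-6,7,3))):
        for rng in((-52,-8),(8,52)):
            ys=np.arange(*rng,2); a=np.mean([prof(s,[o+ex*x/1e3+ey*y/1e3 for y in ys]) for x in xs],0)
            print(n,lab,rng,a.round(0).astype(int).tolist())
    for yy in(-29,29):
        xs=np.arange(-34,24,2); a=np.mean([prof(s,[o+ex*x/1e3+ey*y/1e3 for x in xs]) for y in range(yy-4,yy+5,2)],0)
        print(n,"x-prof y",yy,"from -34",a.round(0).astype(int).tolist())
    xs=np.arange(80,112,2);a=np.mean([prof(s,[o+ex*x/1e3+ey*y/1e3 for x in xs]) for y in range(-14,15,4)],0)
    print(n,"end from 80",a.round(0).astype(int).tolist())
E
```

```text
top0 y-prof lane x30..85 (-52, -8) [95, 87, 76, 66, 62, 62, 61, 57, 50, 45, 46, 50, 52, 52, 55, 65, 79, 90, 95, 96, 96, 96]
top0 y-prof lane x30..85 (8, 52) [96, 97, 97, 93, 81, 66, 53, 50, 51, 52, 53, 53, 54, 55, 57, 60, 62, 63, 63, 68, 78, 90]
top0 y-prof recess x-6..6 (-52, -8) [94, 83, 68, 56, 52, 52, 51, 50, 46, 40, 33, 29, 26, 30, 45, 66, 85, 96, 100, 100, 100, 100]
top0 y-prof recess x-6..6 (8, 52) [100, 100, 100, 98, 96, 90, 77, 60, 43, 31, 27, 27, 28, 33, 40, 47, 51, 53, 59, 70, 85, 95]
top0 x-prof y -29 from -34 [57, 54, 54, 52, 50, 52, 54, 53, 52, 49, 43, 37, 34, 33, 31, 31, 31, 31, 33, 32, 30, 30, 32, 37, 45, 50, 52, 52, 51]
top0 x-prof y 29 from -34 [52, 53, 53, 52, 51, 51, 52, 53, 53, 51, 44, 37, 31, 30, 30, 31, 32, 31, 30, 29, 28, 27, 30, 33, 42, 50, 52, 51, 53]
top0 end from 80 [97, 92, 81, 69, 60, 54, 46, 40, 44, 50, 52, 56, 64, 76, 85, 90]
side0 y-prof lane x30..85 (-52, -8) [157, 155, 150, 141, 130, 122, 119, 117, 112, 103, 91, 83, 81, 79, 75, 70, 71, 85, 104, 118, 124, 123]
side0 y-prof lane x30..85 (8, 52) [122, 122, 122, 122, 121, 115, 103, 90, 82, 80, 79, 77, 77, 83, 96, 109, 117, 121, 120, 119, 121, 130]
side0 y-prof recess x-6..6 (-52, -8) [159, 152, 138, 116, 97, 85, 80, 74, 67, 59, 55, 55, 55, 54, 52, 55, 70, 100, 131, 152, 159, 160]
side0 y-prof recess x-6..6 (8, 52) [159, 159, 159, 160, 157, 146, 123, 94, 70, 57, 53, 53, 55, 59, 67, 76, 81, 81, 79, 82, 98, 122]
side0 x-prof y -29 from -34 [69, 71, 73, 74, 74, 76, 76, 77, 78, 78, 77, 75, 70, 65, 60, 56, 53, 52, 52, 52, 53, 55, 56, 59, 61, 64, 69, 73, 76]
side0 x-prof y 29 from -34 [71, 73, 75, 76, 77, 77, 77, 78, 79, 80, 79, 77, 73, 68, 63, 58, 55, 53, 52, 53, 54, 55, 56, 58, 60, 63, 68, 73, 76]
side0 end from 80 [56, 55, 55, 55, 55, 55, 56, 57, 58, 62, 68, 76, 86, 98, 111, 125]
```

```bash
python3 -m pendant '[[[0,0,0.0125],[-0.0012,0,0],0.1],[[0,0,0.0125],[-0.0012,0,0.003],0.1],[[0,0,0.0125],[-0.0012,0,0.006],0.1],[[0,0,0.0125],[-0.0012,0,0.0075],0.1],[[0,0,0.0125],[-0.0012,0,0.0075],0.1],[[0,0,0.0125],[-0.0012,0,0.0075],0.1]]'
python3 -m pendant '[[[0,0,0],[0,-0.0005,0],0.1],[[0,0,0],[0,-0.001,0],0.1],[[0,0,0],[0,-0.001,0],0.1]]'
python3 -m pendant '[[[0,0,0],[0,-0.0005,0],0.1],[[0,0,0],[0,-0.001,0],0.1],[[0,0,0],[0,-0.001,0],0.1]]'
python3 - <<'E'
from plant import r
s=r.get_state(); print(s["contact_force"],s["moment"],s["tool_pos"],s["eef_rot"])
E
```

```text
clock: 23.15
tool_pos: [0.545, 0.1248, 0.0485]
eef_rot: [0.997, -0.072, 0.0, -0.0]
contact_force: [-0.8, -0.1, 6.5]
opening: 0.177
clock: 23.45
tool_pos: [0.545, 0.1249, 0.0484]
eef_rot: [0.997, -0.072, -0.0, 0.0]
contact_force: [-1.7, -1.0, 6.6]
opening: 0.18
clock: 23.75
tool_pos: [0.545, 0.125, 0.0484]
eef_rot: [0.997, -0.073, -0.0, 0.001]
contact_force: [-1.7, -1.9, 8.1]
opening: 0.177
[-1.69385387 -1.8895677   8.12390437] [-0.79023228  0.46881822  0.01089611] [0.54500766 0.12501648 0.04839147] [ 9.97351727e-01 -7.27221229e-02 -2.91607398e-04  9.70256596e-04]
```

```bash
python3 - <<'E'
from h import *
s=load("top3"); h=cv2.cvtColor(s["image"],cv2.COLOR_RGB2HSV).astype(int)
m=((h[...,0]<=25)&(h[...,1]>95)&(h[...,2]>62)).astype(np.uint8); m[:208]=0;m[230:]=0;m[:,:258]=0;m[:,292:]=0
m=cv2.erode(m,np.ones((2,2)))
n,l,st,c=cv2.connectedComponentsWithStats(m)
ex=np.array([.144,.990,0]);ey=np.array([-.990,.144,0]);o=np.array([.544,.124,.05])
for i in range(1,n):
    w=ray(s,c[i]+.5*0,.05)[0]; print(st[i],w.round(4),"tray",((w-o)@ex).round(4),((w-o)@ey).round(4))
E
```

```text
[260 212  31  16 337] [0.548  0.1765 0.05  ] tray 0.0526 0.0036
```

```bash
python3 - <<'E'
from h import *
s=load("top3"); h=cv2.cvtColor(s["image"],cv2.COLOR_RGB2HSV).astype(int)
m=((h[...,0]<=25)&(h[...,1]>95)&(h[...,2]>62)).astype(np.uint8); m[:208]=0;m[230:]=0;m[:,:258]=0;m[:,292:]=0
ys,xs=np.nonzero(m); P=np.c_[xs,ys].astype(float)
k,lab,cc=cv2.kmeans(P.astype(np.float32),2,None,(3,50,.01),5,cv2.KMEANS_PP_CENTERS)
tcp=[(.5539,.1969),(.5488,.158)]
for c in sorted(cc.tolist()): 
    w=ray(s,c,.05)[0]; print(np.round(c,1),w.round(4))
print("tcp at release",tcp)
# same for top2 (B alone)
s=load("top2"); h=cv2.cvtColor(s["image"],cv2.COLOR_RGB2HSV).astype(int)
m=((h[...,0]<=25)&(h[...,1]>95)&(h[...,2]>62)); m[:208]=0;m[230:]=0;m[:,:258]=0;m[:,285:]=0
ys,xs=np.nonzero(m); w=ray(s,np.c_[xs,ys].astype(float),.05)[:,:2]
print("B top2",w.mean(0),cv2.minEnclosingCircle(w.astype(np.float32)),len(xs))
E
```

```text
[266.3 218.4] [0.5516 0.1966 0.05  ]
[282.3 219.9] [0.547  0.1582 0.05  ]
tcp at release [(0.5539, 0.1969), (0.5488, 0.158)]
B top2 [0.55184293 0.1967884 ] ((0.552160382270813, 0.19717517495155334), 0.019437678158283234) 199
```

The released barrels show the top camera reading X about 2 mm low relative to the robot, and the tray angle is nearer 81.7°. I'll retry at (.5464,.1247) with the corrected yaw.

```bash
python3 -m pendant '[[[0,0,0],[0,0.0005,-0.006],0.1],[[0,0,0],[0.0014,0.0012,-0.006],0.1],[[0,0,0],[0.0014,0.0012,-0.006],0.1],[[0,0,0],[0.0014,0.0012,-0.004],0.1],[[0,0,0],[0.0014,0.0012,-0.002],0.1],[[0,0,0],[0.0014,0.0012,0],0.1],[[0,0,0],[0.0014,0.0012,0.001],0.1],[[0,0,0],[0.0014,0.0012,0.001],0.1]]'
python3 - <<'E'
from plant import r
s=r.get_state(); print(s["contact_force"],s["moment"],s["tool_pos"],s["eef_rot"])
E
```

```text
clock: 24.55
tool_pos: [0.5465, 0.1256, 0.0483]
eef_rot: [0.997, -0.072, 0.0, -0.0]
contact_force: [-3.0, 0.2, 15.6]
opening: 0.175
[-2.99707878  0.1636381  15.64228292] [-0.19442494  0.75874658 -0.03367935] [0.54646142 0.12562552 0.04828301] [ 9.97398094e-01 -7.20895396e-02  4.97890709e-05 -3.70300411e-04]
```

```bash
python3 -m pendant '[[[0,0,0],[0,0,-0.006],0.1],[[0,0,0],[0,0,-0.01],0.1],[[0,0,0],[0,0,-0.01],0.1],[[0,0,0],[0,0,-0.01],0.1],[[0,0,0],[0,0,-0.01],0.1],[[0,0,0],[0,0,-0.01],0.1]]'
python3 - <<'E'
from h import *
from plant import r
st=r.get_state();p=st["tool_pos"];print(p,st["contact_force"],st["moment"])
t=snap("side","side7");g=cv2.cvtColor(t["image"],cv2.COLOR_RGB2HSV)[...,1].astype(np.float32)
gv=t["image"][...,0].astype(np.float32)
a=np.radians(81.7);ex=np.array([np.cos(a),np.sin(a),0]);ey=np.array([-np.sin(a),np.cos(a),0]);b=p-[0,0,.0274]
def prof(img,pts):
    q=proj(t,pts).astype(np.float32); return cv2.remap(img,q[:,:1].T.copy(),q[:,1:].T.copy(),cv2.INTER_LINEAR).ravel()
for rng in((-44,-26),(26,45)):
    ys=np.arange(*rng,1.5)
    for nm,im in(("S",g),("R",gv)):
        print("y",rng,nm,np.mean([prof(im,[b+ex*-.012+ey*y/1e3+[0,0,z/1e3] for y in ys]) for z in(5,8,11,14)],0).round(0).astype(int).tolist())
# lower edge: sample vertical at several y
zs=np.arange(-8,8,1)
for yy in(-30,-15,0,15,30):
    for nm,im in(("S",g),("R",gv)):
        print("z-8..7 at y",yy,nm,prof(im,[b+ex*-.012+ey*yy/1e3+[0,0,z/1e3] for z in zs]).round(0).astype(int).tolist())
E
```

```text
clock: 25.15
tool_pos: [0.5464, 0.1253, 0.0566]
eef_rot: [0.997, -0.072, -0.0, 0.0]
contact_force: [0.6, -0.0, -0.8]
opening: 0.177
[0.54639894 0.12525527 0.05655662] [ 0.64220706 -0.01732054 -0.78195352] [-0.10569941  0.06836074  0.02923694]
y (-44, -26) S [35, 33, 31, 28, 25, 40, 58, 84, 110, 118, 125, 125]
y (-44, -26) R [146, 136, 125, 110, 95, 91, 88, 94, 102, 104, 107, 106]
y (26, 45) S [124, 125, 126, 127, 126, 124, 112, 96, 66, 36, 24, 17, 16]
y (26, 45) R [111, 111, 111, 111, 109, 105, 96, 85, 78, 73, 77, 82, 86]
z-8..7 at y -30 S [31, 35, 40, 44, 53, 63, 73, 82, 91, 99, 108, 112, 115, 118, 120, 120]
z-8..7 at y -30 R [55, 55, 55, 56, 59, 62, 66, 69, 75, 80, 86, 90, 94, 98, 102, 103]
z-8..7 at y -15 S [35, 35, 35, 40, 47, 55, 63, 74, 87, 100, 110, 114, 118, 122, 124, 124]
z-8..7 at y -15 R [76, 72, 67, 66, 68, 69, 71, 75, 81, 86, 90, 94, 98, 102, 104, 105]
z-8..7 at y 0 S [37, 38, 40, 45, 51, 57, 65, 78, 90, 102, 108, 114, 120, 124, 124, 125]
z-8..7 at y 0 R [79, 79, 79, 80, 81, 82, 84, 87, 91, 94, 97, 100, 104, 106, 107, 108]
z-8..7 at y 15 S [37, 38, 43, 49, 54, 61, 73, 85, 96, 104, 110, 116, 122, 123, 124, 125]
z-8..7 at y 15 R [115, 109, 105, 102, 98, 96, 98, 99, 101, 103, 105, 107, 109, 110, 109, 109]
z-8..7 at y 30 S [27, 34, 43, 54, 64, 74, 86, 97, 107, 111, 115, 120, 123, 125, 126, 128]
z-8..7 at y 30 R [56, 57, 58, 60, 62, 68, 75, 82, 89, 94, 100, 106, 109, 110, 111, 112]
```

The profile shows the bar 1.9 mm towards +y of the TCP (already compensated) and turned about 0.025–0.04 rad counter-clockwise relative to the tray. That fits the diagonal-corner contact. I'll turn it clockwise and probe.

```bash
python3 -m pendant '[[[0,0,0.033],[-0.0003,0.0008,0],0.1],[[0,0,0.033],[-0.0003,0.0008,0.003],0.1],[[0,0,0.033],[-0.0003,0.0008,0.006],0.1],[[0,0,0.033],[-0.0003,0.0008,0.009],0.1],[[0,0,0.033],[-0.0003,0.0008,0.01],0.1],[[0,0,0.033],[-0.0003,0.0008,0.01],0.1]]'
python3 - <<'E'
from plant import r
s=r.get_state(); print(s["contact_force"],s["moment"],s["tool_pos"],s["eef_rot"])
E
```

```text
clock: 25.8
tool_pos: [0.5461, 0.1247, 0.0483]
eef_rot: [0.996, -0.089, 0.0, -0.0]
contact_force: [-3.5, -0.0, 15.6]
opening: 0.18
[-3.53429986 -0.03656659 15.64010752] [-0.22261587  0.74174462  0.01379644] [0.54611156 0.12471145 0.04833145] [ 9.96068420e-01 -8.85866015e-02  1.20101783e-04 -3.20241063e-04]
```

```bash
python3 -m pendant '[[[0,0,-0.018],[0,0,-0.005],0.1],[[0,0,-0.018],[0,-0.0015,-0.005],0.1],[[0,0,-0.018],[0,-0.0015,-0.005],0.1],[[0,0,-0.018],[0,-0.0015,-0.002],0.1],[[0,0,-0.018],[0,-0.0015,0],0.1],[[0,0,-0.018],[0,-0.0015,0],0.1]]'
python3 - <<'E'
from plant import r
s=r.get_state(); print(s["contact_force"],s["moment"],s["tool_pos"],s["eef_rot"])
E
python3 -m pendant '[[[0,0,0],[0,0,-0.005],0.1],[[0,0,0],[0,-0.0012,-0.005],0.1],[[0,0,0],[0,-0.0012,-0.005],0.1],[[0,0,0],[0,-0.0012,-0.002],0.1],[[0,0,0],[0,-0.0012,0],0.1],[[0,0,0],[0,-0.0012,0],0.1]]'
python3 - <<'E'
from plant import r
s=r.get_state(); print(s["contact_force"],s["moment"],s["tool_pos"],s["eef_rot"])
E
```

```text
clock: 26.4
tool_pos: [0.5465, 0.1263, 0.0481]
eef_rot: [0.997, -0.08, 0.0, -0.0]
contact_force: [-3.8, 0.1, 16.7]
opening: 0.178
[-3.8344482   0.07990956 16.65409316] [-0.19105194  0.67479    -0.00749842] [0.5465383  0.12632783 0.04814611] [ 9.96820775e-01 -7.96753077e-02  2.01634040e-04 -3.84919235e-04]
clock: 27.0
tool_pos: [0.5467, 0.1276, 0.0477]
eef_rot: [0.997, -0.08, 0.0, -0.0]
contact_force: [-3.6, 1.0, 13.5]
opening: 0.175
[-3.58499275  1.02806576 13.45432792] [-0.1084669   0.36885594 -0.06559054] [0.54666558 0.1275648  0.04772564] [ 9.96815947e-01 -7.97358463e-02  1.61458522e-04 -3.69660111e-04]
```

```bash
python3 -m pendant '[[[0,0,0],[0,0,-0.005],0.1],[[0,0,0],[-0.001,-0.0005,-0.005],0.1],[[0,0,0],[-0.001,-0.0005,-0.005],0.1],[[0,0,0],[-0.001,-0.0005,-0.002],0.1],[[0,0,0],[-0.001,-0.0005,0],0.1],[[0,0,0],[-0.001,-0.0005,0],0.1]]'
python3 - <<'E'
from plant import r
s=r.get_state(); print(s["contact_force"],s["moment"],s["tool_pos"],s["eef_rot"])
E
python3 -m pendant '[[[0,0,0],[0,0,-0.005],0.1],[[0,0,0],[0,-0.001,-0.005],0.1],[[0,0,0],[0,-0.001,-0.005],0.1],[[0,0,0],[0,-0.001,-0.002],0.1],[[0,0,0],[0,-0.001,0],0.1],[[0,0,0],[0,-0.001,0],0.1]]'
python3 - <<'E'
from plant import r
s=r.get_state(); print(s["contact_force"],s["moment"],s["tool_pos"],s["eef_rot"])
E
```

```text
clock: 27.6
tool_pos: [0.5457, 0.128, 0.0476]
eef_rot: [0.997, -0.08, 0.0, -0.0]
contact_force: [-2.8, -0.0, 12.3]
opening: 0.176
[-2.79929746 -0.04789517 12.3150954 ] [-0.13709835  0.39367384  0.00622872] [0.54574121 0.12804988 0.0476063 ] [ 9.96820476e-01 -7.96797065e-02  1.21111949e-04 -2.59765335e-04]
clock: 28.2
tool_pos: [0.5456, 0.1289, 0.0463]
eef_rot: [0.997, -0.08, -0.0, 0.0]
contact_force: [0.3, 0.3, -0.1]
opening: 0.178
[ 0.27042256  0.26071975 -0.14876803] [-0.02544268  0.03468789 -0.00863466] [0.54558648 0.12892974 0.04628754] [ 9.96828702e-01 -7.95762132e-02 -4.07494600e-04  8.72385341e-06]
```

It dropped into the recess with no contact force. I'll lower it onto the pads.

```bash
python3 -m pendant '[[[0,0,0],[0,0,0.002],0.1],[[0,0,0],[0,0,0.004],0.1],[[0,0,0],[0,0,0.006],0.1],[[0,0,0],[0,0,0.006],0.1]]'
python3 - <<'E'
from plant import r
s=r.get_state(); print(s["contact_force"],s["moment"],s["tool_pos"],s["eef_rot"])
E
```

```text
clock: 28.6
tool_pos: [0.5457, 0.1289, 0.0406]
eef_rot: [0.997, -0.08, -0.0, -0.0]
contact_force: [-0.4, -0.4, -0.3]
opening: 0.176
[-0.43403181 -0.42712555 -0.26639083] [0.03305269 0.08232574 0.01944855] [0.54574697 0.12890041 0.04060419] [ 9.96826456e-01 -7.96052418e-02 -1.44497106e-04 -3.15111491e-05]
```

```bash
python3 - <<'E'
from h import *
s=snap("top","top8");t=snap("side","side8")
f=lambda i,k:cv2.resize(np.clip(i[...,::-1]*2.,0,255).astype(np.uint8),None,fx=k,fy=k,interpolation=cv2.INTER_CUBIC)
A=f(s["image"][190:250,245:335],6);B=f(t["image"][175:225,260:320],9)
C=np.zeros((max(A.shape[0],0)+B.shape[0] if 0 else max(A.shape[0],B.shape[0]),0,3),np.uint8)
C=np.zeros((810-0,540,3),np.uint8)[:600*2]; C=np.zeros((360,0,3),np.uint8)
A=cv2.resize(A,(400,267));B=cv2.resize(B,(400,333)); C=np.vstack([A,B])
# two tiles side by side at larger scale
A=f(s["image"][195:245,250:310],6.6);B=f(t["image"][178:222,266:319],7.5)
h=max(A.shape[0],B.shape[0]);pad=lambda i:cv2.copyMakeBorder(i,0,h-i.shape[0],0,0,0)
D=np.hstack([pad(A),pad(B)]);cv2.imwrite("pics/c8.png",D);print(D.shape)
E
```

```text
(330, 794, 3)
```

View pics/c8.png

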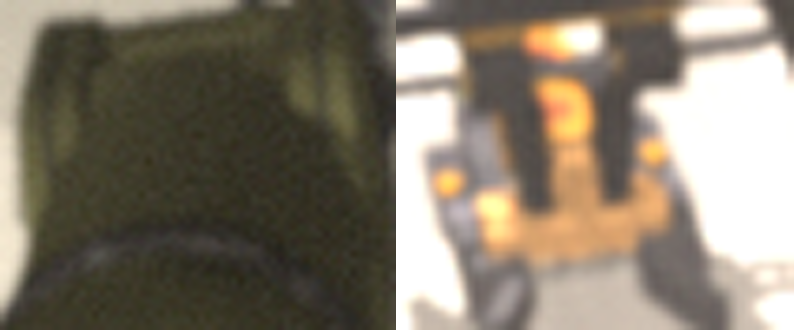

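That was my last view. The side view shows the bar seated between the rails, with both barrels upright behind it. The recess turned out a few mm deeper in robot coordinates, so barrel A may sit near the mouth limit. To be safe I'll raise the bar just above the rails, nudge A about 5 mm inward with its back face, and reinsert.

```bash
python3 -m pendant '[[[0,0,0],[0,0,-0.004],0.1],[[0,0,0],[0,0,-0.008],0.1],[[0,0,0],[0,0,-0.012],0.1],[[0,0,0],[0,0,-0.0125],0.1],[[0,0,0],[0,-0.001,-0.0125],0.1],[[0,0,0],[0,-0.002,-0.0125],0.1],[[0,0,0],[0,-0.003,-0.0125],0.1],[[0,0,0],[0,-0.004,-0.0125],0.1],[[0,0,0],[0,-0.0045,-0.0125],0.1],[[0,0,0],[0,-0.005,-0.0125],0.1]]'
python3 -m pendant '[[[0,0,0],[0,-0.0005,0],0.1],[[0,0,0],[0,-0.001,0],0.1],[[0,0,0],[0,-0.001,0],0.1]]'
python3 - <<'E'
from plant import r
s=r.get_state(); print(s["contact_force"],s["moment"],s["tool_pos"],s["eef_rot"])
E
```

```text
clock: 29.7
tool_pos: [0.5466, 0.1338, 0.0533]
eef_rot: [0.997, -0.08, -0.0, -0.0]
contact_force: [0.1, -0.4, -0.9]
opening: 0.175
clock: 30.0
tool_pos: [0.5467, 0.1343, 0.0534]
eef_rot: [0.997, -0.08, -0.0, 0.0]
contact_force: [-0.5, -1.1, -0.7]
opening: 0.176
[-0.45071675 -1.08221009 -0.65735341] [-0.32317078  0.12745527  0.01671612] [0.54670873 0.1343242  0.05336189] [ 9.96811449e-01 -7.97925300e-02 -1.15868977e-04  2.70873334e-04]
```

Contact with A only starts after 5 mm (Fy≈−1 N), so A stands at tray x≈34 mm or deeper. I'll return and reinsert.

```bash
python3 -m pendant '[[[0,0,0],[0,0.003,0],0.1],[[0,0,0],[0,0.0055,0],0.1],[[0,0,0],[0,0.0055,0],0.1],[[0,0,0],[0,0.0055,0.002],0.1],[[0,0,0],[0,0.0055,0.005],0.1],[[0,0,0],[0,0.0055,0.008],0.1],[[0,0,0],[0,0.0055,0.011],0.1],[[0,0,0],[0,0.0055,0.0135],0.1],[[0,0,0],[0,0.0055,0.0135],0.1]]' 60
python3 - <<'E'
from plant import r
s=r.get_state(); print(s["contact_force"],s["moment"],s["tool_pos"],s["eef_rot"])
E
```

```text
clock: 30.9
tool_pos: [0.5457, 0.1293, 0.0394]
eef_rot: [0.997, -0.08, -0.0, 0.0]
contact_force: [-0.9, 0.0, -0.4]
opening: 0.174
[-0.90508572  0.00989216 -0.38970827] [-0.06508715  0.1484547   0.0307474 ] [0.54567501 0.12932493 0.03941251] [ 9.96824818e-01 -7.96250482e-02 -3.58615484e-04  7.28315098e-05]
```

```bash
python3 -m pendant '[[[0,0,0],[0,0,0.002],0.1],[[0,0,0],[0,0,0.004],0.1],[[0,0,0],[0,0,0.006],0.1],[[0,0,0],[0,0,0.008],0.1],[[0,0,0],[0,0,0.01],0.1],[[0,0,0],[0,0,0.01],0.1],[[0,0,0],[0,0,0.01],0.1]]'
python3 - <<'E'
from plant import r
s=r.get_state(); print(s["contact_force"],s["moment"],s["tool_pos"],s["eef_rot"])
E
```

```text
clock: 31.6
tool_pos: [0.5461, 0.1293, 0.031]
eef_rot: [0.997, -0.08, 0.0, -0.0]
contact_force: [-2.4, -0.5, 10.4]
opening: 0.175
[-2.43164325 -0.46359373 10.36245048] [-0.10898084  0.54427632 -0.05387952] [0.5461111  0.12930872 0.03101347] [ 9.96814135e-01 -7.97586205e-02  3.16099186e-04 -2.07561442e-04]
```

```bash
python3 -m pendant '[[[0,0,0],[0,0,0.0015],0.1],[[0,0,0],[0,0,0.003],0.1],[[0,0,0],[0,0,0.004],0.1],[[0,0,0],[0,0,0.004],0.1],[[0,0,0],[0,0,0.004],0.1]]'
python3 - <<'E'
from plant import r
s=r.get_state(); print(s["contact_force"],s["moment"],s["tool_pos"],s["eef_rot"])
E
```

```text
clock: 32.1
tool_pos: [0.5462, 0.1292, 0.0305]
eef_rot: [0.997, -0.08, 0.001, -0.001]
contact_force: [-7.7, -1.1, 42.4]
opening: 0.177
[-7.74614742 -1.14750665 42.39967426] [-0.17046984  1.90936051  0.02603397] [0.5461583 0.1291787 0.030549 ] [ 9.96793681e-01 -8.00088642e-02  7.80055959e-04 -5.75793679e-04]
```

Firm stop at 42 N, so the pads are bottomed. I'll unload, release and retreat.

```bash
python3 -m pendant '[[[0,0,0],[0,0,-0.004],0.1],[[0,0,0],[0,0,-0.004],0.1],[[0,0,0],[0,0,-0.004],0.35],[[0,0,0],[0,0,-0.004],0.35],[[0,0,0],[0,0,-0.004],0.35],[[0,0,0],[0,0,-0.004],0.35]]'
python3 -m pendant '[[[0,0,0],[0,0,-0.01],0.35],[[0,0,0],[0,0,-0.03],0.35],[[0,0,0],[0,0,-0.07],0.35],[[0,0,0],[0,0,-0.11],0.35],[[0,0,0],[0,0,-0.15],0.35],[[0,0,0],[0,0.05,-0.17],0.35],[[0,0,0],[0.05,0.1,-0.17],0.35],[[0,0,0],[0.05,0.15,-0.17],0.35],[[0,0,0],[0.05,0.2,-0.17],0.35],[[0,0,0],[0.05,0.25,-0.17],0.35]]'
python3 -m pendant '[[[0,0,0],[0,0.05,0],0.35],[[0,0,0],[0,0.05,0],0.35],[[0,0,0],[0,0.05,0],0.35]]'
python3 - <<'E'
from h import *
s=snap("top","top9");t=snap("side","side9")
h=cv2.cvtColor(s["image"],cv2.COLOR_RGB2HSV).astype(int)
m=((h[...,0]<=25)&(h[...,1]>95)&(h[...,2]>62)).astype(np.uint8); m[:195]=0;m[245:]=0;m[:,:250]=0;m[:,330:]=0
n,l,st,c=cv2.connectedComponentsWithStats(m)
for i in range(1,n):
  if st[i,4]>8: print("comp",st[i].tolist(),c[i].round(1))
W=lambda x,z:ray(s,x,z)[0].round(4)
ys,xs=np.nonzero(m); P=np.c_[xs,ys]; 
bar=P[P[:,0]>=291].astype(float)
if len(bar):
  w=ray(s,bar,.022)[:,:2]*1000; print("bar rect@z22",cv2.minAreaRect(w.astype(np.float32)),len(bar))
bb=P[P[:,0]<291].astype(np.float32); bb=bb[(bb[:,1]>208)&(bb[:,1]<230)]
k,lab,cc=cv2.kmeans(bb,2,None,(3,50,.01),5,cv2.KMEANS_PP_CENTERS)
for q in cc: print("barrel",q.round(1),W(q,.05))
# side: bar front face bottom/top rows vs model
g=t["image"]; hs=cv2.cvtColor(g,cv2.COLOR_RGB2HSV)
for y in range(188,220): print(y,"".join("#" if (hs[y,x,0]<=25 and hs[y,x,1]>85) else "." for x in range(262,316)))
E
```

```text
clock: 32.7
tool_pos: [0.5493, 0.1291, 0.0305]
eef_rot: [0.997, -0.08, 0.003, -0.0]
contact_force: [3.9, -0.8, 6.8]
opening: 0.35
clock: 33.7
tool_pos: [0.5576, -0.1087, 0.1997]
eef_rot: [0.997, -0.079, -0.001, -0.0]
contact_force: [1.0, -0.5, 0.1]
opening: 0.349
clock: 34.0
tool_pos: [0.5492, -0.1577, 0.1996]
eef_rot: [0.997, -0.081, -0.001, -0.0]
contact_force: [-0.1, 0.7, 0.5]
opening: 0.35
comp [276, 200, 5, 5, 21] [278. 202.]
comp [259, 207, 46, 30, 701] [284.1 220.1]
comp [272, 234, 5, 4, 16] [274.  235.5]
bar rect@z22 ((543.5748901367188, 125.30995178222656), (28.067293167114258, 70.85260772705078), 81.6516342163086) 299
barrel [266.4 218.5] [0.5514 0.1964 0.05  ]
barrel [282.4 219.9] [0.5471 0.1581 0.05  ]
188 ................######.......................#........
189 .................#####................................
190 .................######...............................
191 .................######...............................
192 .................######...............................
193 .................#######..............................
194 .................#
[... 811 characters left out ...]
............##############....#######..............
209 ...............##############....####.................
210 ...............##############.....##..................
211 ................##############....##..................
212 .................##..#########....##..................
213 ......................########........................
214 ......................#######.........................
215 ........................#.............................
216 ......................................................
217 ......................................................
218 ......................................................
219 ......................................................
```

The bar sits at 81.65° in the recess and the barrels are in the lane. To confirm the height, I'll touch the knob top with closed fingers (flush means TCP z ≈ 0.054).

```bash
python3 - <<'E'
from h import *
go(.546,.128,.0800,np.radians(-8.3))
E
```

```text
turn [-0.0018, 0.0011, -0.0122] shift [-0.0483, -0.278, 0.1201] pos [ 0.5503 -0.1544  0.1996] F [-0.3 -0.2  0.2] op 0.35 q7 0.13 t 34.1
```

```bash
python3 -m pendant '[[[0,0,-0.01],[-0.048,-0.278,0.05],0],[[0,0,-0.01],[-0.048,-0.278,0.05],0],[[0,0,-0.01],[-0.048,-0.278,0.05],0],[[0,0,-0.01],[-0.048,-0.278,0.05],0],[[0,0,-0.01],[-0.048,-0.278,0.05],0],[[0,0,-0.01],[-0.048,-0.278,0.05],0],[[0,0,-0.01],[-0.048,-0.278,0.05],0],[[0,0,-0.01],[-0.048,-0.278,0.08],0],[[0,0,-0.01],[-0.048,-0.278,0.12],0],[[0,0,-0.01],[-0.048,-0.278,0.12],0]]' 20
python3 -m pendant '[[[0,0,0],[0,0,0],0]]'
python3 - <<'E'
from h import *
go(.546,.1285,.0540,np.radians(-8.3))
E
```

```text
clock: 35.1
tool_pos: [0.5431, 0.1266, 0.076]
eef_rot: [0.997, -0.073, -0.005, 0.001]
contact_force: [-1.5, 0.5, -0.4]
opening: 0.006
clock: 35.2
tool_pos: [0.5463, 0.1263, 0.08]
eef_rot: [0.997, -0.074, -0.001, 0.0]
contact_force: [0.4, -0.3, -0.0]
opening: 0.003
turn [0.0003, 0.0017, -0.0032] shift [-0.0006, -0.0021, 0.026] pos [0.5463 0.1263 0.08  ] F [ 0.4 -0.3 -0. ] op 0.003 q7 -0.27 t 35.2
```

```bash
python3 -m pendant '[[[0,0,0],[0,-0.0005,0.007],0],[[0,0,0],[0,-0.0005,0.014],0],[[0,0,0],[0,-0.0005,0.02],0],[[0,0,0],[0,-0.0005,0.024],0],[[0,0,0],[0,-0.0005,0.027],0],[[0,0,0],[0,-0.0005,0.029],0],[[0,0,0],[0,-0.0005,0.031],0],[[0,0,0],[0,-0.0005,0.031],0]]'
python3 -m pendant '[[[0,0,0],[0,0,-0.01],0],[[0,0,0],[0,0,-0.03],0],[[0,0,0],[0,0,-0.07],0],[[0,0,0],[0,0,-0.12],0],[[0,0,0],[0,0.05,-0.15],0],[[0,0,0],[0,0.1,-0.15],0],[[0,0,0],[0,0.15,-0.15],0],[[0,0,0],[0,0.2,-0.15],0],[[0,0,0],[0,0.25,-0.15],0],[[0,0,0],[0,0.25,-0.15],0]]'
python3 -m pendant '[[[0,0,0],[0,0,0],0],[[0,0,0],[0,0,0],0],[[0,0,0],[0,0,0],0]]'
python3 - <<'E'
from h import *
s=snap("top","top10"); h=cv2.cvtColor(s["image"],cv2.COLOR_RGB2HSV).astype(int)
m=((h[...,0]<=25)&(h[...,1]>95)&(h[...,2]>62)).astype(np.uint8); m[:205]=0;m[245:]=0;m[:,:255]=0;m[:,330:]=0
for y in range(203,240): print(y,"".join(".#"[v] for v in m[y,255:312]))
ys,xs=np.nonzero(m);P=np.c_[xs,ys].astype(np.float32)
bar=P[P[:,0]>=291];print("bar",cv2.minAreaRect((ray(s,bar,.022)[:,:2]*1000).astype(np.float32)))
bb=P[(P[:,0]<291)&(P[:,1]>208)&(P[:,1]<230)]
for q in cv2.kmeans(bb,2,None,(3,50,.01),5,cv2.KMEANS_PP_CENTERS)[2]: print("barrel",q.round(1),ray(s,q,.05)[0].round(4))
E
```

```text
clock: 36.0
tool_pos: [0.5475, 0.1261, 0.054]
eef_rot: [0.997, -0.075, 0.001, -0.001]
contact_force: [-8.4, -0.6, 45.9]
opening: 0.007
clock: 37.0
tool_pos: [0.5078, -0.1295, 0.1993]
eef_rot: [0.997, -0.081, -0.0, 0.002]
contact_force: [0.4, -0.5, -0.0]
opening: 0.003
clock: 37.3
tool_pos: [0.5104, -0.1186, 0.1987]
eef_rot: [0.997, -0.073, -0.0, -0.001]
contact_force: [-0.3, 0.6, 0.4]
opening: 0.006
203 .........................................................
204 .........................................................
205 .........................................................
206 .........................................................
207 ........................................#####............
208 .......................................##########........
209 .......................................###########.......
210 .......................................##########........
211 ........#####..........................##########........
212 .......##########.........#............##########........
213 ......############......#######........##########........
214 .....######
[... 1090 characters left out ...]
..........
232 ....................................###########..........
233 ....................................###########..........
234 ..................###...............##########...........
235 .................#####...............#########...........
236 .................#####......................#............
237 ..................###....................................
238 .........................................................
239 .........................................................
bar ((543.3172607421875, 124.58015441894531), (25.938331604003906, 70.55471801757812), 81.65255737304688)
barrel [266.5 218.5] [0.5514 0.1963 0.05  ]
barrel [282.3 219.8] [0.5473 0.1582 0.05  ]
```

```bash
python3 -c "
from plant import r
print(r.get_state()['contact_force'],r.get_state()['clock']); print(r.finish_job())"
```

```text
[-0.66366191  0.04980191  0.59086908] 37.35
the job is handed in; nothing more can be done
None
```

I slid both stout brass barrels upright along the bench into the lane. I then fitted the long stop block into the recess, pressed it until the pads bottomed, and handed the job in at 37 s.

**Last checks that passed:**
- **Barrels:** they stand about 34 mm and 73 mm into the lane, within about 3 mm of its middle line. The limits are 29–82 mm and 6 mm.
- **Block:** in the top picture its centre is about 1 mm from the tray centre I measured, and it lies at 81.65° against the tray's 81.7°.
- **Flush height:** pressing on the knob top met a firm stop at 46 N with the tool centre at 0.054 m, which is exactly the flush height.
- **Robot:** it stood clear, with contact force near zero.

**What went wrong or disagreed:**
- **First tries at the recess:** the block landed on the rim about seven times, mostly at 6–34 N, before it dropped in.
- **Offset:** the cameras read about 2 mm low in x compared with the robot. The tool also had to go about 5 mm further into the tray than the pictures suggested. I think the knob was held off-centre, but did not confirm it.
- **Release:** as the fingers opened, the tool was pushed about 3 mm sideways. Later pictures showed the block and barrels had not moved.
- **Not checked:** I did not measure the bystanders at the end; I saw no sign of touching any. After reaching the picture limit, the final checks were numerical only.

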